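# Gauge a brass hinge strap to the slip of the ratchet thimble

### The arm

A 6-joint arm with a two-finger parallel gripper is mounted at the origin on the work surface. World frame = base frame: x ahead of the robot, y to its left, z up, the work surface at z = 0. Lengths are in mm, angles in rad, forces in N, time in s.
With the tool pointing down it reaches from about 350 to 975 mm from the base axis. Payload 7.1 kg.
Tool frame: the origin (TCP) lies at the very end of the fingers, on their centre line; the grasp point (between the pads) lies 19 mm behind it (ctrl.grip_depth is the distance from the TCP to the grasp point, in mm); x points along the fingers, z is the direction in which the jaws open and shut, and the axes are right-handed (so a half turn about x gives the same grasp; the last joint's range is limited). The gripper opens to 88 mm and grips with 3 to 60 N. Pads are 20 mm wide; open, the fingers measure 115 mm over their backs; the gripper's body (75 mm by 178 mm) begins 61 mm behind the grasp point.
Start: joints at [-1.133, 0.423, 1.63, -0, 1.089, -0.019], TCP at [275.688, -560.893, 187.375] pointing down, gripper open.
Joint ranges: [-3, 3], [-0.9, 2.11], [0.09, 2.58], [-1.31, 4.45], [0.11, 2.69], [-2.54, 2.54]. Speed limits (rad/s): [2.39, 2.39, 3.01, 3.14, 3.14, 3.14].

### API

Orientations are given as a rotation vector (axis times angle).
In Python, from workcell import ctrl gives the robot as it stands. The module is installed in compiled form; this text tells all that it offers.
- The arm moves only by the tool send_rows, never from a script. Its argument "rows" is a list of rows, each a list of 4 numbers: the shift along the tool's x, y, z in mm, then the turn about the tool's x in rad. In form: [[x, y, z, turn], ...]. A call has 1 to 10 rows; each row shifts and turns the pose as measured when the row begins, along the tool's axes as they then stand; what a row does not reach is not made up. A row lasts 1/12 s, in which the tool goes at most 41.7 mm and 7.16 degrees, less where a joint would pass 70% of its speed; a pose out of reach is approached as far as the arm can. A call with a gripper value outside its range is refused whole. "fingers" is the opening, from 0 (shut) to 1 (fully open), set as the call begins (left out, the last holds). The fingers move at their own pace and stop on an object; the grip force is fixed at half the most. Time passes only in rows, so rows that do not move let the fingers close. It gives the time, the measured TCP pose, the force and the opening at its end, in the units of the state.
- ctrl.get_obs(): the state, without advancing time (a new reading comes with each control period).
- ctrl.get_image(name): name is "scene" or "side" or "wrist"; returns a dict with "img" (480x640x3 uint8, red, green, blue), "depth" (480x640 float32, mm along the optical axis (not along the pixel's ray), 0 where there is no reading), "mtx" (3x3 intrinsics, pixels), "world_from_camera" (4x4, takes a point from camera to world coordinates). Camera axes: x right, y down, z forward; pixel columns grow to the right and rows downward; lengths in mm; the calibration is good to about 2 mm. A picture is of the moment at which its call begins.
- ctrl.close_job(): hands the job in, once; it reports no verdict.
The state is a dict: "t": time; "qpos": joint angles; "qvel": joint speeds; "joint_torque": joint torques, N m; "ee_pos": TCP position; "orientation": TCP orientation; "ft_force": force on the tool from outside, world axes, zero at the start; "moment": the same for the moment, N m; "width": finger opening in mm.
Only numpy, scipy, OpenCV 4.12 (cv2) and the standard library are available. Lean on these libraries where they do the work, as an engineer would, in place of code of your own. Each camera call takes 0.05 s, during which the arm holds its last target.

### The job

Lay the brass hinge strap flat on the thickness gauge's rail and slide its plain end in under the spindle, gently, until it is fully home against the back stop. Then turn the ratchet thimble clockwise (seen from above) until it has clamped the strap and just slips: let it slip a little so you are sure, but stop before it has slipped an eighth of a turn. Leave the strap clamped in the gauge, and do not disturb the pot, scoop, mister and turntable.

Things in the scene. Friction and masses are not known exactly. Their poses are not given: they have to be found in the camera images.
- gauge: Bench thickness gauge, bolted down: grey base 180 x 100 x 12 mm (x -105 to 75), C-shaped frame. Origin: underside of base, below the vertical spindle axis; z up, +x from the throat's mouth to the back stop. A steel rail 14 mm wide runs along x from -105 to +20 mm at y = 0, top at z = 30 mm, with the base's top 18 mm lower beside it; the strap lies flat on the rail.
- home (a point): Where the middle of the strap's plain end (underside) lies when fully home: gauge x = 18, y = 0, z = 30 mm, on the rail's top at the face of the back stop. Axes as the gauge's.
- mouth (a point): Rail top at the mouth of the throat, gauge x = -50, y = 0, z = 30 mm. Two cheeks (tops at z = 38 mm) guide the strap's sides: 25 mm apart from x = -27 to +18 mm, flaring in front of that to about 39 mm at the mouth.
- arm (a point): Underside of the frame's arm on the spindle axis, gauge x = y = 0, z = 66 mm. Arm: x -20 to +66, 40 mm wide, z 66 to 90 mm, carried by a column behind the stop. The spindle (round foot 14 mm) hangs from it; its foot starts 3.5 to 10 mm above a strap on the rail, different every time.
- thimble: Ratchet thimble: knurled upright steel cylinder 44 mm in diameter, 36 mm tall, on the spindle axis on top of the frame, gauge z 99 to 135 mm. Origin: centre of its underside; z up; x axis: dark line on its top. It turns but keeps its height; clockwise from above (yaw falling) sends the spindle down 3.5 mm per rad. It stays where it is left.
- thimble_top (a point): Centre of the thimble's top (gauge z = 135 mm). Feel: drag about 0.12 N m while turning, anything less at rest; once the spindle meets the strap (after 1.0 to 2.9 rad, in one grasp or more) the torque rises within 0.1 to 0.3 rad to about 0.36 N m, where the thimble slips on the collar, which stands still. The torque then stays level, at least 0.2 over the drag, even at rest; no end stop.
- collar: Aluminium collar disc, 56 mm in diameter, 6 mm thick, right under the thimble (gauge z = 91 to 97 mm), fixed to the screw. z up; x axis marked by the dark line on its rim. At the start the thimble's and the collar's x axes coincide; the angle between them is how far the ratchet has slipped.
- strap: Loose brass hinge strap, 160 mm long over all, 0.22 kg: flat plate 22 mm wide, 8 mm thick (x = -68 to +80 mm), with a 14 mm round hinge barrel across its -x end (x = -80 to -66 mm). Starts flat on the counter. Origin: underside, middle of its length, centre of its width; x along the strap towards the plain end, z up. Grip it across its 22 mm width near x = -15 mm: with the strap home that is 77 mm in front of the spindle axis, clear of the frame.
- strap_end (a point): Centre of the underside edge of the strap's plain end (strap x = +80 mm). Fully home it lies at gauge x = 18 mm, y = 0, z = 30 mm.
- stop: Back stop block of the gauge; its face towards the mouth is at gauge x = +18 mm (origin at gauge x = 21, y = 0, z = 30 mm). Push the strap against it with only a few newtons (under 30 N).
- pot: Bystander: matte black ceramic pot, 110 mm across, 100 mm tall. Origin: centre of its underside.
- mister: Bystander: yellow plastic spray mister, 76 mm across, 181 mm tall. Origin: centre of its underside.
- turntable: Bystander: hinoki wood turntable, 230 mm across, 36 mm tall. Origin: centre of its underside.
- scoop: Bystander: aluminium scoop, 200 mm long, 54 mm wide, 30 mm tall, lying open side up. Origin: on the underside, where handle and pan meet; handle to -x.
Mind the look-alikes: they are no part of the job. What is shaped like the strap but black or grey is not meant. Of the things that look like the gauge, the smaller one is meant.

How it is judged (in metres and radians):
On the way, in this order (a step that is already met when the one before it is completed fails the run):
1. the strap lies flat in the gauge with its plain end home against the back stop (within 3 mm), not yet clamped to the slip (x of strap_end in the frame of gauge above 0.015 m and y of strap_end in the frame of gauge between -0.004 and 0.004 m and z of strap_end in the frame of gauge between 0.027 and 0.032 m and angle between strap's own z axis and vertical below 0.06 rad), for 0.2 s.
2. the thimble has slipped at least 0.12 rad on its collar with the strap clamped (angle between the x axis of thimble and the x axis of collar, either way round above 0.12 rad and contact force between strap and gauge above 15 N), for 0.2 s.
At the end, for the whole second after the job is handed in: The strap lies flat on the rail, its plain end within 3 mm of the back stop and 4 mm of the middle, clamped by the spindle and at rest; the thimble has slipped on its collar by more than 0.12 rad and never by more than 0.8 rad (all of step 1 and all of step 2 and linear speed of strap below 0.01 m/s); the robot touches nothing.
It fails at once if the thimble is cranked on past an eighth of a turn (0.8 rad) of slip (angle between the x axis of thimble and the x axis of collar, either way round above 0.8 rad).
It fails at once if the strap is rammed against the back stop with more than 30 N (contact force between strap and stop above 30 N).
It fails at once if the pot, mister, turntable or scoop is moved more than 15 mm (distance of any of pot, mister, turntable, scoop from where it was at the start of the episode above 0.015 m).
It also fails if it takes over 72 s, if anything falls off the work surface, if the arm or the gripper's body presses on something with over 40 N, if the wrist force passes 120 N, or if a joint passes its speed limit or range.

## Working session

There is one attempt and no reset: what is moved stays moved. The work goes in short steps, Python scripts to look and compute and a tool call to move; the robot and the scene stay as the last step left them, time stands still between calls to the robot, and variables do not carry over. Pictures are saved under pics/ and viewed, and the job is handed in when it is done.

Besides the shell and the picture viewer there is one more tool, called after "Request:" as name([rows], argument=value, ...), one row to a line, values as JSON. send_rows: Moves the arm, as the interface text tells. Its arguments: {"type":"object","properties":{"rows":{"type":"array"},"fingers":{"type":"number"}},"required":["rows"]}

```bash
mkdir -p pics; ls; python3 - <<'E'
from workcell import ctrl
import cv2
print(ctrl.get_obs())
for n in ("scene","side","wrist"):
    d=ctrl.get_image(n); cv2.imwrite(f"pics/{n}0.png",d["img"][:,:,::-1]); print(n,d["mtx"].round(1).tolist(),d["world_from_camera"].round(3).tolist())
E
```

```text
pics
{'t': 0.0, 'qpos': array([-1.13299257e+00,  4.23843840e-01,  1.63069602e+00,  3.59631432e-06,
        1.08865444e+00, -1.89994492e-02]), 'qvel': array([-5.95250425e-05, -1.70080067e-03,  1.40043551e-03,  8.01241481e-04,
       -1.41634859e-03, -4.84389139e-04]), 'joint_torque': array([-1.48023231e-03, -5.44629729e+01, -2.73663390e+01,  6.43768511e-02,
        2.28561735e-02, -9.52545997e-05]), 'ee_pos': array([ 275.43017109, -560.32806357,  186.59753556]), 'orientation': array([ 0.86737432,  1.392706  , -0.86593977]), 'ft_force': array([0.02093065, 0.31204695, 0.00080106]), 'moment': array([ 0.00302534, -0.0044696 ,  0.00567958]), 'width': 87.86820671521095}
scene [[478.8, 0.0, 318.0], [0.0, 478.8, 236.1], [0.0, 0.0, 1.0]] [[0.621, 0.572, -0.535, 1226.408], [0.783, -0.442, 0.437, -634.642], [0.014, -0.691, -0.723, 1061.176], [0.0, 0.0, 0.0, 1.0]]
side [[496.2, 0.0, 314.1], [0.0, 496.2, 234.5], [0.0, 0.0, 1.0]] [[-0.959, -0.156, 0.235, 200.817], [-0.282, 0.5, -0.819, 1025.947], [0.01, -0.852, -0.524, 826.927], [0.0, 0.0, 0.0, 1.0]]
wrist [[335.6, 0.0, 318.9], [0.0, 335.6, 246.4], [0.0, 0.0, 1.0]] [[0.44, -0.856, -0.27, 350.579], [-0.898, -0.42, -0.13, -522.692], [-0.002, 0.3, -0.954, 384.353], [0.0, 0.0, 0.0, 1.0]]
```

View pics/scene0.png

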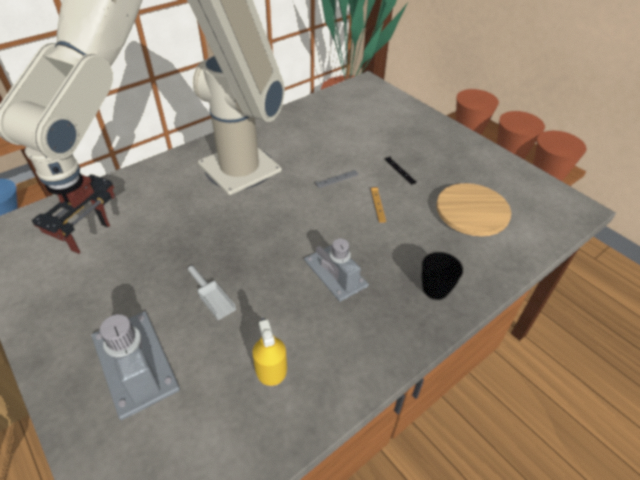

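View pics/side0.png

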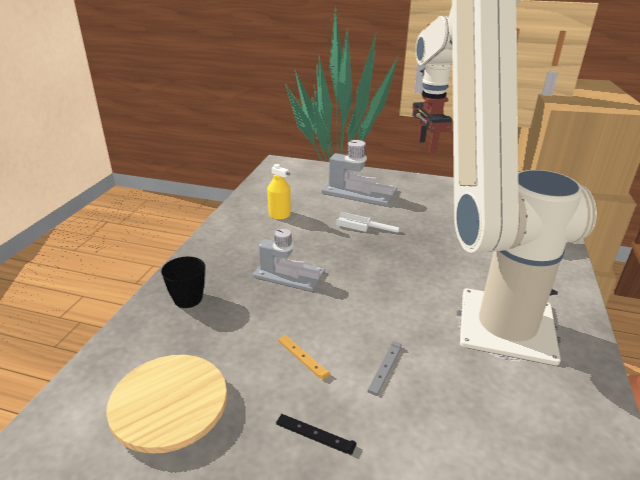

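View pics/wrist0.png

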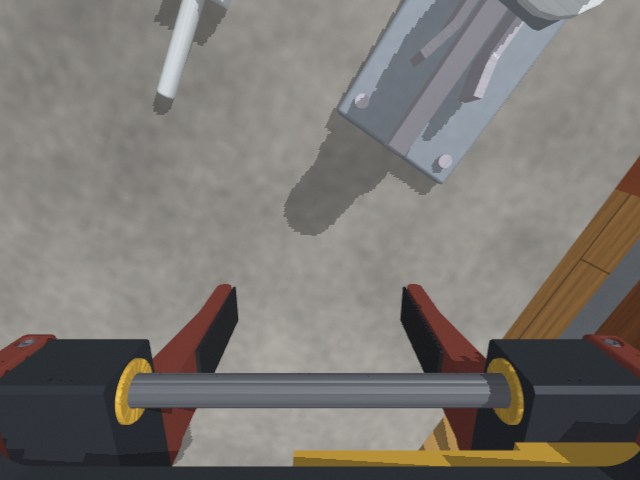

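The scene view shows three strap-like things: brass at (378,204), grey at (337,178) and black at (400,170). It also shows two gauges: a small one at (340,268) and a large one at (130,360). I choose the brass strap and the small gauge, and check that choice with crops.

```bash
cat > h.py <<'E'
from workcell import ctrl
import cv2, numpy as np
def ray(d,uv,z):
    uv=np.atleast_2d(np.asarray(uv,float)); K=d["mtx"];T=d["world_from_camera"]
    r=np.c_[(uv[:,0]-K[0,2])/K[0,0],(uv[:,1]-K[1,2])/K[1,1],np.ones(len(uv))]@T[:3,:3].T
    o=T[:3,3]; return o+r*((z-o[2])/r[:,2])[:,None]
def cloud(d):
    K=d["mtx"];T=d["world_from_camera"];v,u=np.mgrid[:480,:640];D=d["depth"]
    P=np.stack([(u-K[0,2])/K[0,0]*D,(v-K[1,2])/K[1,1]*D,D],-1)@T[:3,:3].T+T[:3,3]
    P[D<=0]=np.nan; return P
def proj(d,p):
    T=np.linalg.inv(d["world_from_camera"]);q=np.atleast_2d(p)@T[:3,:3].T+T[:3,3];q=q@d["mtx"].T;return q[:,:2]/q[:,2:]
def brass(d):
    h=cv2.cvtColor(d["img"],cv2.COLOR_RGB2HSV)
    return cv2.inRange(h,(12,140,90),(24,255,255))
E
python3 - <<'E'
from h import *
A=ctrl.get_image("side");B=ctrl.get_image("scene")
a=cv2.resize(A["img"][215:400,220:420],None,fx=4,fy=4,interpolation=cv2.INTER_CUBIC)
a=a[:600];b=cv2.resize(B["img"][180:310,270:420],None,fx=4,fy=4,interpolation=cv2.INTER_CUBIC)
cv2.imwrite("pics/c1.png",cv2.resize(A["img"][215:400,220:420],None,fx=3.2,fy=3.2,interpolation=cv2.INTER_CUBIC)[:,:,::-1]);cv2.imwrite("pics/c2.png",b[:,:,::-1])
for n,d,box in (("side",A,(270,330,340,385)),("scene",B,(365,180,392,226))):
    m=brass(d);k=np.zeros_like(m);x0,y0,x1,y1=box;k[y0:y1,x0:x1]=m[y0:y1,x0:x1]
    P=cloud(d)[k>0];P=P[(np.isfinite(P[:,2]))];print(n,len(P),np.percentile(P[:,2],[5,50,90,98]).round(1))
    c=max(cv2.findContours(k,cv2.RETR_EXTERNAL,cv2.CHAIN_APPROX_NONE)[0],key=cv2.contourArea)[:,0]
    W=ray(d,c,6.)[:,:2].astype(np.float32);r=cv2.minAreaRect(W);print(r, cv2.boxPoints(r).round(0).tolist())
    bx=cv2.boxPoints(r)
    top=P[P[:,2]>11];print("barrel",top.mean(0) if len(top) else None)
E
```

```text
side 528 [ 2.6  6.6  9.6 13.6]
((446.0657958984375, 253.16387939453125), (26.52540397644043, 158.61184692382812), 57.623443603515625) [[372.0, 284.0], [506.0, 199.0], [520.0, 222.0], [386.0, 307.0]]
barrel [391.11240391 289.71105921  12.78855767]
scene 151 [ 2.   5.9  8.7 10.9]
((447.7972717285156, 250.0367431640625), (16.473655700683594, 155.9282989501953), 57.011714935302734) [[378.0, 286.0], [509.0, 201.0], [518.0, 214.0], [387.0, 299.0]]
barrel [430.15867613 260.46472741  12.25104867]
```

View pics/c1.png

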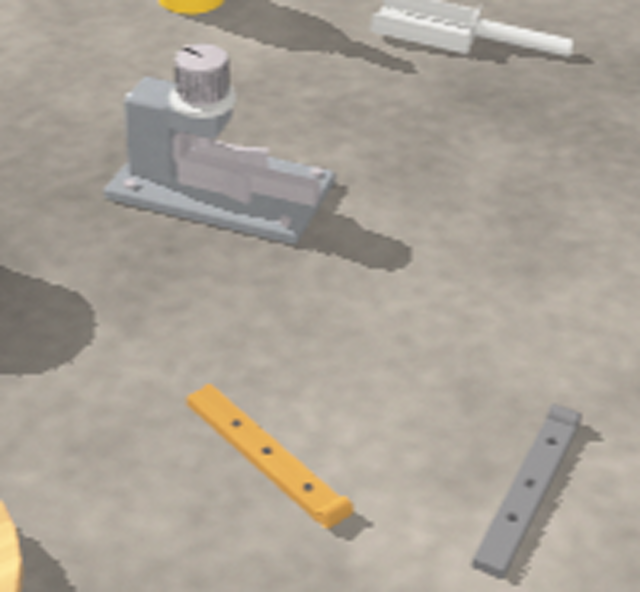

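View pics/c2.png

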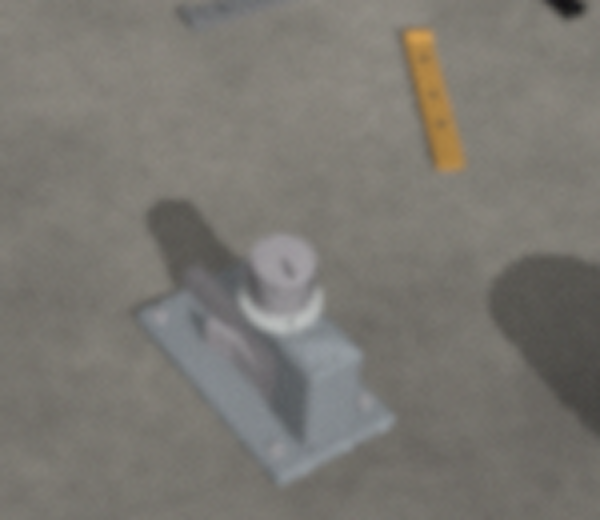

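The side crop shows the brass strap, with its barrel at about (325,374) and its plain end at about (283,340). The small gauge's mouth points right, towards the robot, with the thimble at about (283,240). Next I measure the gauge.

```bash
python3 - <<'E'
from h import *
for n,box in (("side",(245,225,335,295)),("scene",(300,235,372,302))):
    d=ctrl.get_image(n);P=cloud(d);x0,y0,x1,y1=box
    k=np.zeros((480,640),bool);k[y0:y1,x0:x1]=1
    Q=P[k&np.isfinite(P[...,2])]
    t=Q[(Q[:,2]>131)&(Q[:,2]<140)];print(n,"thimble top",len(t),t.mean(0).round(1), cv2.minEnclosingCircle(t[:,:2].astype(np.float32)))
    for lo,hi in((8,16),(86,94)):
        s=Q[(Q[:,2]>lo)&(Q[:,2]<hi)]
        r=cv2.minAreaRect(s[:,:2].astype(np.float32));print(lo,len(s),r,cv2.boxPoints(r).round(0).tolist())
E
```

```text
side thimble top 110 [594.5 -40.7 133.7] ((595.6137084960938, -41.05335998535156), 24.128782272338867)
8 676 ((578.9561767578125, -40.6358757019043), (105.9123764038086, 180.33599853515625), 86.0443344116211) [[485.0, -87.0], [665.0, -100.0], [673.0, 6.0], [493.0, 18.0]]
86 144 ((614.191650390625, -39.6782112121582), (45.17559814453125, 91.8586654663086), 79.29259490966797) [[565.0, -53.0], [655.0, -70.0], [664.0, -26.0], [573.0, -9.0]]
scene thimble top 152 [599.2 -47.8 133.5] ((598.509033203125, -47.95076370239258), 23.972148895263672)
8 696 ((584.1666870117188, -46.741058349609375), (101.57620239257812, 181.3727569580078), 85.86546325683594) [[490.0, -91.0], [671.0, -104.0], [678.0, -3.0], [497.0, 10.0]]
86 198 ((620.0801391601562, -51.15627670288086), (55.4017448425293, 87.96146392822266), 77.30167388916016) [[571.0, -69.0], [657.0, -88.0], [669.0, -34.0], [583.0, -14.0]]
```

```bash
cat >> h.py <<'E'
from scipy.spatial.transform import Rotation as Ro
def st():
    o=ctrl.get_obs();return o,o["ee_pos"],Ro.from_rotvec(o["orientation"]).as_matrix()
def zyaw(R): return np.arctan2(R[1,2],R[0,2])
def plan(p,yaw=None):
    """turn first, then shift (tool axes after the turn)"""
    o,e,R=st();t=0
    if yaw is not None:
        d=(yaw-zyaw(R)+np.pi)%(2*np.pi)-np.pi
        if d>np.pi/2:d-=np.pi
        if d<-np.pi/2:d+=np.pi
        t=-d
    R2=R@Ro.from_rotvec([t,0,0]).as_matrix()
    print("e",e.round(1),"zyaw",round(zyaw(R),4),"turn",round(t,4),"shift after turn",(R2.T@(np.array(p)-e)).round(2),"shift before",(R.T@(np.array(p)-e)).round(2),"F",o["ft_force"].round(2),"M",o["moment"].round(3),"w",round(o["width"],2),"t",round(o["t"],2),"q6",o["qpos"][5].round(3))
E
python3 - <<'E'
from h import *
o,e,R=st();print(R.round(4))
plan([450,-250,300]);plan([560,-44,300]);plan([446,252,190])
d=ctrl.get_image("wrist");T=d["world_from_camera"];print((R.T@T[:3,:3]).round(3),R.T@(T[:3,3]-e))
for n,b in(("side",(265,165,293,218)),("scene",(252,318,288,385))):
    d=ctrl.get_image(n);P=cloud(d)[b[1]:b[3],b[0]:b[2]].reshape(-1,3);P=P[P[:,2]>60];print(np.median(P,0))
E
```

```text
[[-1.000e-04  8.975e-01  4.410e-01]
 [ 3.000e-04  4.410e-01 -8.975e-01]
 [-1.000e+00  0.000e+00 -3.000e-04]]
e [ 275.6 -560.8  187.2] zyaw -1.1141 turn 0 shift after turn [-112.71  293.57 -202.06] shift before [-112.71  293.57 -202.06] F [-0.8   0.04 -0.59] M [ 0.033 -0.013 -0.025] w 87.65 t 0.35 q6 -0.019
e [ 275.6 -560.8  187.2] zyaw -1.1141 turn 0 shift after turn [-112.66  483.14 -338.43] shift before [-112.66  483.14 -338.43] F [-0.8   0.04 -0.59] M [ 0.033 -0.013 -0.025] w 87.65 t 0.35 q6 -0.019
e [ 275.6 -560.8  187.2] zyaw -1.1141 turn 0 shift after turn [  -2.55  511.37 -654.32] shift before [  -2.55  511.37 -654.32] F [-0.8   0.04 -0.59] M [ 0.033 -0.013 -0.025] w 87.65 t 0.35 q6 -0.019
[[ 0.    -0.3    0.954]
 [-0.001 -0.954 -0.3  ]
 [ 1.    -0.001 -0.001]] [-197.63870843   84.06920332   -0.993825  ]
[ 712.37441625 -341.68968193  109.48072977]
[ 740.60733213 -371.61496698  115.14078919]
```

Request:
send_rows([
  [-40,0,0,0],
  [-40,0,0,0],
  [-33,0,0,0],
  [0,27,-30,0],
  [0,30,-25,0],
  [0,34,-24,0],
  [0,34,-24,0],
  [0,34,-24,0],
  [0,34,-24,0],
  [0,34,-24,0],
], fingers=1)

```text
t: 1.33
ee_pos: [401.7, -304.9, 306.4]
orientation: [0.874, 1.383, -0.876]
ft_force: [1.0, -1.4, 0.0]
width: 87.5
```

```bash
python3 - <<'E'
from h import *
plan([540,-44,290])
E
```

```text
e [ 401.7 -304.9  306.4] zyaw -1.1262 turn 0 shift after turn [  16.01  237.02 -176.09] shift before [  16.01  237.02 -176.09] F [ 0.98 -1.39  0.02] M [ 0.015 -0.012 -0.035] w 87.52 t 1.33 q6 0.454
```

Request:
send_rows([
  [2,32,-25,0],
  [2,32,-25,0],
  [2,32,-25,0],
  [2,32,-25,0],
  [2,32,-25,0],
  [2,32,-25,0],
  [2,30,-20,0],
  [1,10,-5,-0.12],
  [0,0,0,-0.12],
  [0,0,0,-0.12],
])

```text
t: 2.17
ee_pos: [541.0, -29.9, 293.3]
orientation: [0.588, 1.478, -0.587]
ft_force: [0.6, -0.7, 0.2]
width: 87.4
```

Request:
send_rows([
  [0,0,0,-0.12],
  [0,0,0,-0.12],
  [0,0,0,-0.12],
  [0,0,0,-0.12],
  [0,0,0,-0.12],
  [0,0,0,-0.12],
  [0,0,0,-0.12],
  [0,0,0,-0.12],
  [0,0,0,-0.12],
  [0,0,0,-0.12],
])

```text
t: 3.0
ee_pos: [541.0, -27.7, 293.6]
orientation: [-0.393, 1.526, 0.383]
ft_force: [-0.7, -0.3, -0.1]
width: 88.2
```

Request:
send_rows([
  [0,0,0,-0.12],
  [0,0,0,-0.12],
  [0,0,0,-0.12],
  [0,0,0,-0.12],
  [0,0,0,-0.12],
  [0,0,0,-0.12],
  [0,0,0,-0.12],
  [0,0,0,-0.12],
  [0,0,0,-0.12],
  [0,0,0,0],
])

```text
t: 3.83
ee_pos: [540.5, -27.7, 294.4]
orientation: [-1.258, 1.177, 1.238]
ft_force: [-0.2, -0.0, -0.1]
width: 87.8
```

```bash
python3 - <<'E'
from h import *
plan([540,-44,290],1.5)
d=ctrl.get_image("wrist");np.save("w1.npy",d,allow_pickle=True);cv2.imwrite("pics/w1.png",d["img"][:,:,::-1])
E
```

```text
e [540.5 -27.7 294.4] zyaw 1.6251 turn 0.1251 shift after turn [  4.43  -0.61 -16.32] shift before [  4.43   1.43 -16.27] F [-0.25 -0.02 -0.12] M [ 0.047 -0.151  0.011] w 87.78 t 3.83 q6 -1.696
```

View pics/w1.png

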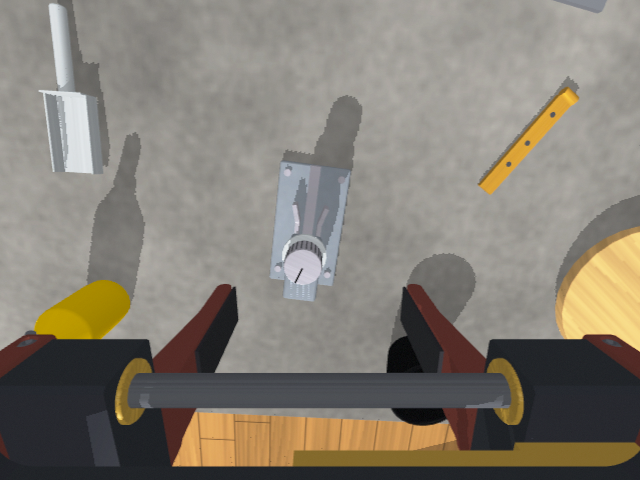

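The wrist view shows the gauge base around (310,225), the thimble top at (302,267) and the scoop at left. The brass strap is at (530,140), with its barrel at the upper right. I measure both from here.

```bash
cat > m.py <<'E'
from h import *
def gauge(d,box):
    P=cloud(d);x0,y0,x1,y1=box;k=np.zeros((480,640),bool);k[y0:y1,x0:x1]=1
    Z=P[...,2];ok=k&np.isfinite(Z)
    m=(ok&(Z>129)).astype(np.uint8)*255
    c=max(cv2.findContours(m,cv2.RETR_EXTERNAL,cv2.CHAIN_APPROX_NONE)[0],key=cv2.contourArea)[:,0]
    W=ray(d,c,135.);print("thimble circle",cv2.minEnclosingCircle(W[:,:2].astype(np.float32)),"depth mean",P[m>0].mean(0).round(1))
    m=(ok&(Z>6)&(Z<60)).astype(np.uint8)*255
    S=P[ok&(Z>9)&(Z<15)];r=cv2.minAreaRect(S[:,:2].astype(np.float32));print("base depthrect",r)
    a=ok&(Z>27)&(Z<33);S=P[a];print("rail zone",len(S),np.median(S[:,2]) if len(S) else 0)
    return P,ok
def strap(d,box):
    m=brass(d);x0,y0,x1,y1=box;k=np.zeros_like(m);k[y0:y1,x0:x1]=m[y0:y1,x0:x1]
    c=max(cv2.findContours(k,cv2.RETR_EXTERNAL,cv2.CHAIN_APPROX_NONE)[0],key=cv2.contourArea)[:,0]
    for z in (4.,8.):
        r=cv2.minAreaRect(ray(d,c,z)[:,:2].astype(np.float32));print("strap z",z,r,cv2.boxPoints(r).round(0).tolist())
E
python3 - <<'E'
from m import *
d=np.load("w1.npy",allow_pickle=True).item()
gauge(d,(262,150,360,310)); strap(d,(465,75,600,205))
cv2.imwrite("pics/g1.png",cv2.resize(d["img"][150:305,255:365],None,fx=3.8,fy=3.8,interpolation=cv2.INTER_CUBIC)[:,:,::-1])
E
```

```text
thimble circle ((596.91357421875, -43.17460632324219), 22.64694595336914) depth mean [596.7 -43.  135.1]
base depthrect ((583.0725708007812, -41.95526123046875), (99.8987045288086, 179.62249755859375), 85.40997314453125)
rail zone 717 30.370750972563144
strap z 4.0 ((448.4245910644531, 254.37339782714844), (26.747554779052734, 162.02584838867188), 55.72139358520508) [[374.0, 289.0], [508.0, 198.0], [523.0, 220.0], [389.0, 311.0]]
strap z 8.0 ((448.4886779785156, 252.03819274902344), (26.527883529663086, 160.69517517089844), 55.72139358520508) [[375.0, 286.0], [507.0, 196.0], [522.0, 218.0], [390.0, 308.0]]
```

View pics/g1.png

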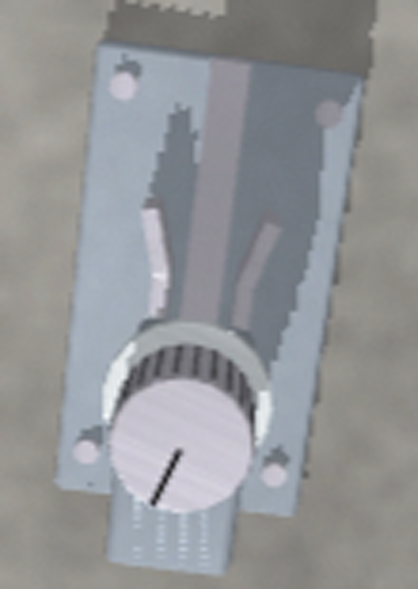

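```bash
python3 - <<'E'
from h import *
plan([436,261,130],0.973)
E
```

```text
e [540.4 -27.6 294.4] zyaw 1.619 turn 0.646 shift after turn [162.11 250.7  179.17] shift before [162.11  92.32 293.99] F [-0.01  0.58  0.64] M [ 0.085 -0.127 -0.001] w 87.84 t 3.88 q6 -1.689
```

Request:
send_rows([
  [12,11,37,0],
  [17,12,37,0],
  [17,12,37,0],
  [17,12,37,0],
  [17,12,37,0],
  [17,11,37,0],
  [17,11,37,0],
  [17,8,25,0],
  [15,0,10,0.12],
  [10,0,0,0.12],
])

```text
t: 4.72
ee_pos: [448.5, 267.4, 137.1]
orientation: [-1.035, 1.297, 1.005]
ft_force: [1.7, -1.3, 0.3]
width: 87.7
```

Request:
send_rows([
  [0,0,0,0.12],
  [0,0,0,0.12],
  [0,0,0,0.12],
  [0,0,0,0.05],
  [0,0,0,0],
])

```text
t: 5.13
ee_pos: [445.5, 269.0, 133.3]
orientation: [-0.693, 1.443, 0.672]
ft_force: [-0.3, 0.0, -0.1]
width: 88.1
```

```bash
python3 - <<'E'
from m import *
d=ctrl.get_image("wrist");np.save("w2.npy",d,allow_pickle=True);cv2.imwrite("pics/w2.png",d["img"][:,:,::-1])
strap(d,(130,0,500,330))
plan([436,261,60],0.973)
E
```

```text
strap z 4.0 ((449.4632263183594, 252.27935791015625), (22.289386749267578, 161.696044921875), 56.80435562133789) [[376.0, 287.0], [511.0, 199.0], [523.0, 217.0], [388.0, 306.0]]
strap z 8.0 ((448.5906066894531, 253.16525268554688), (22.015316009521484, 159.70773315429688), 56.80436706542969) [[376.0, 288.0], [509.0, 200.0], [521.0, 219.0], [388.0, 306.0]]
e [445.6 269.  133.3] zyaw 0.8796 turn -0.0934 shift after turn [ 73.14   4.92 -12.61] shift before [ 73.14   3.72 -13.01] F [ 0.15 -0.21 -0.43] M [ 0.006 -0.111 -0.032] w 87.68 t 5.18 q6 -0.337
```

View pics/w2.png

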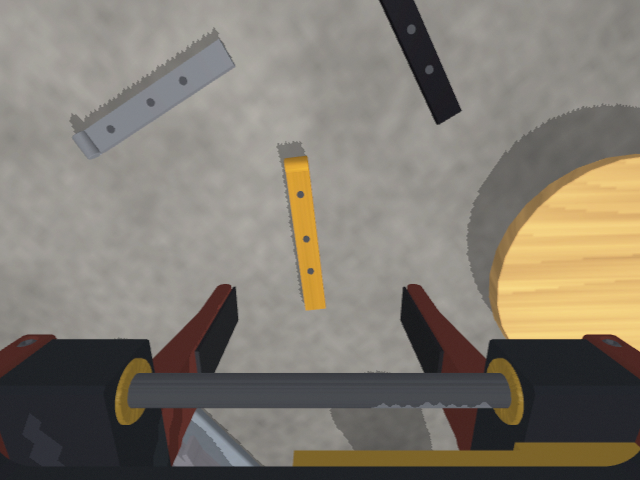

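The wrist view shows the strap from its barrel at (296,162) to its plain end at (315,308). It measures 22.0 x 159.7 mm at z = 8, which matches the description.

```bash
python3 - <<'E'
from h import *
plan([436,261.4,30],0.991)
E
```

```text
e [445.6 269.  133.3] zyaw 0.8796 turn -0.1114 shift after turn [103.13   5.97 -12.42] shift before [103.13   4.56 -13.01] F [ 0.15 -0.21 -0.43] M [ 0.006 -0.111 -0.032] w 87.68 t 5.18 q6 -0.337
```

Request:
send_rows([
  [0,0,0,-0.115],
  [20,6,-12,0],
  [30,0,0,0],
  [30,0,0,0],
  [22,0,0,0],
  [0,0,0,0],
])

```text
t: 5.68
ee_pos: [440.3, 263.8, 31.5]
orientation: [-0.787, 1.399, 0.764]
ft_force: [-0.1, -1.3, 0.5]
width: 88.0
```

```bash
python3 - <<'E'
from m import *
plan([436,261.4,2],0.991)
d=ctrl.get_image("wrist");np.save("w3.npy",d,allow_pickle=True);cv2.imwrite("pics/w3.png",d["img"][:,:,::-1])
strap(d,(130,0,500,350))
plan([436,261.4,2],0.991)
E
```

```text
e [440.3 263.8  31.5] zyaw 0.9997 turn 0.0087 shift after turn [29.33  3.06 -4.88] shift before [29.33  3.1  -4.85] F [-0.09 -1.34  0.52] M [ 0.062 -0.117  0.017] w 87.97 t 5.68 q6 -0.453
strap z 4.0 ((440.6297912597656, 258.34814453125), (22.427791595458984, 140.20172119140625), 56.59952163696289) [[376.0, 288.0], [493.0, 210.0], [505.0, 229.0], [388.0, 306.0]]
strap z 8.0 ((439.2803039550781, 259.2713317871094), (22.025394439697266, 137.68618774414062), 56.59951400756836) [[376.0, 288.0], [491.0, 212.0], [503.0, 231.0], [388.0, 306.0]]
e [440.9 264.1  32.9] zyaw 0.9996 turn 0.0086 shift after turn [30.76  3.4  -5.55] shift before [30.76  3.45 -5.52] F [-0.57 -0.18 -0.38] M [-0.007 -0.054 -0.02 ] w 87.8 t 5.73 q6 -0.453
```

View pics/w3.png

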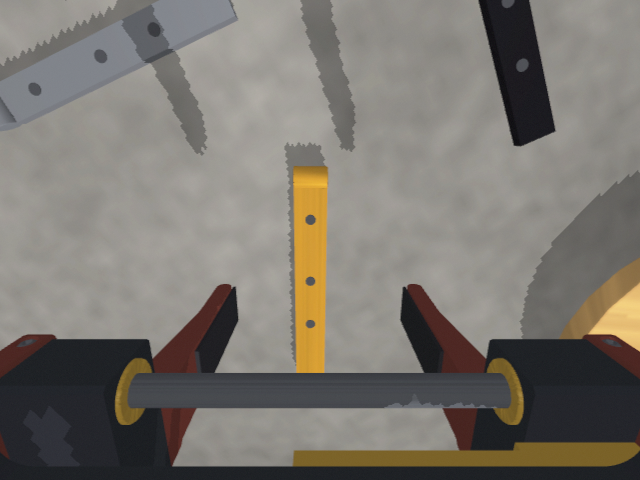

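Request:
send_rows([
  [10,4,-5,0.01],
  [10,0,-1,0],
  [6,0,0,0],
  [0,0,0,0],
])

```text
t: 6.07
ee_pos: [438.5, 263.0, 9.7]
orientation: [-0.778, 1.394, 0.756]
ft_force: [1.1, 0.2, -0.3]
width: 87.8
```

```bash
python3 - <<'E'
from h import *
plan([436,261.4,2],0.989)
E
```

```text
e [438.5 263.    9.7] zyaw 0.9896 turn 0.0006 shift after turn [ 7.61  1.38 -2.88] shift before [ 7.61  1.38 -2.88] F [ 1.05  0.16 -0.32] M [ 0.018 -0.034  0.026] w 87.81 t 6.07 q6 -0.44
```

Request:
send_rows([
  [5,2,-3,0],
  [3,0,-1,0],
  [0,0,0,0],
])

```text
t: 6.32
ee_pos: [436.6, 261.7, 2.8]
orientation: [-0.778, 1.39, 0.756]
ft_force: [-0.4, -0.3, -0.1]
width: 87.7
```

```bash
python3 - <<'E'
from h import *
plan([436,261.4,2],0.989)
E
```

```text
e [436.6 261.7   2.8] zyaw 0.99 turn 0.001 shift after turn [ 0.79  0.35 -0.57] shift before [ 0.79  0.35 -0.57] F [-0.45 -0.34 -0.07] M [-0.002 -0.097 -0.037] w 87.7 t 6.32 q6 -0.439
```

Request:
send_rows([
  [0.5,0,0,0],
  [0,0,0,0],
  [0,0,0,0],
  [0,0,0,0],
  [0,0,0,0],
  [0,0,0,0],
  [0,0,0,0],
  [0,0,0,0],
  [0,0,0,0],
  [0,0,0,0],
], fingers=0)

```text
t: 7.15
ee_pos: [437.6, 262.2, 3.4]
orientation: [-0.778, 1.388, 0.756]
ft_force: [-0.1, -0.2, -0.5]
width: 24.9
```

Request:
send_rows([
  [0,0,0,0],
  [0,0,0,0],
  [0,0,0,0],
  [0,0,0,0],
])

```text
t: 7.48
ee_pos: [437.5, 262.2, 3.4]
orientation: [-0.778, 1.388, 0.756]
ft_force: [0.3, -1.1, 0.6]
width: 0.7
```

```bash
python3 - <<'E'
from h import *
plan([436,261.4,2],0.989)
E
```

```text
e [437.5 262.2   3.4] zyaw 0.9901 turn 0.0011 shift after turn [ 1.32  0.89 -1.56] shift before [ 1.32  0.9  -1.56] F [ 0.34 -1.08  0.6 ] M [ 0.03  -0.099  0.027] w 0.7 t 7.48 q6 -0.439
```

```bash
python3 - <<'E'
from m import *
d=ctrl.get_image("wrist");np.save("w4.npy",d,allow_pickle=True);cv2.imwrite("pics/w4.png",d["img"][:,:,::-1])
s=ctrl.get_image("side");cv2.imwrite("pics/s4.png",cv2.resize(s["img"][250:430,200:420],None,fx=3.3,fy=3.3,interpolation=cv2.INTER_CUBIC)[:,:,::-1])
E
```

```text
(no output)
```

View pics/w4.png

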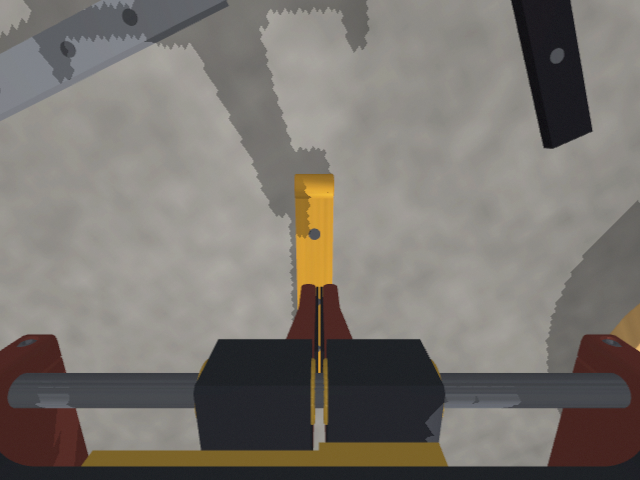

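View pics/s4.png

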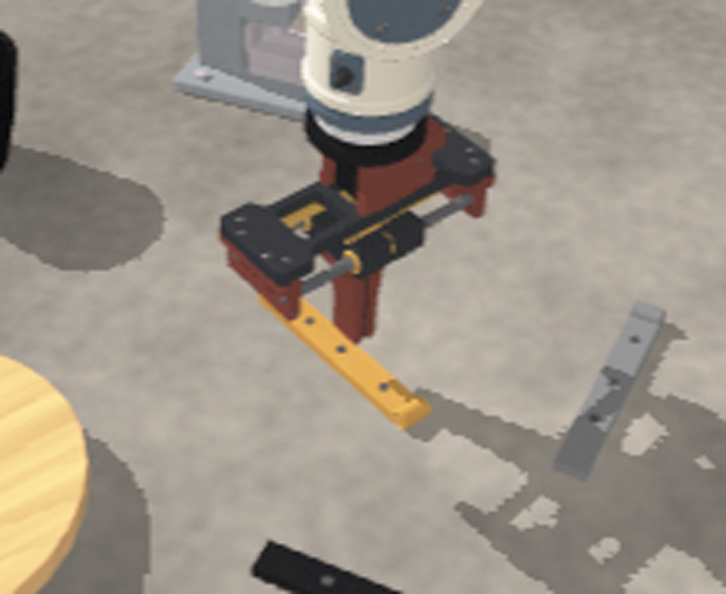

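```bash
python3 - <<'E'
from m import *
for n,b in (("side",(295,325,325,358)),):
    d=ctrl.get_image(n);h=cv2.cvtColor(d["img"],cv2.COLOR_RGB2HSV);P=cloud(d)
    for v in range(330,358,2):
        r=[u for u in range(296,325) if (h[v,u,0]<9 or h[v,u,0]>172) and h[v,u,1]>100]
        if r:print(v,r[0],r[-1],P[v,r[len(r)//2]].round(1))
d=np.load("w4.npy",allow_pickle=True).item();P=cloud(d);h=cv2.cvtColor(d["img"],cv2.COLOR_RGB2HSV)
for v in (270,280,283,286,289,295,305,320,340):print(v,P[v,308].round(1),P[v,330].round(1))
strap(d,(250,150,350,284))
plan([436,261,2],.99)
E
```

```text
332 314 314 [417.4 263.3  95. ]
334 301 314 [430.1 280.2 100.8]
336 301 314 [426.2 278.3  94.5]
338 302 313 [426.6 277.   87.5]
340 302 313 [426.8 276.4  81.2]
342 302 313 [427.3 274.4  73.4]
344 301 312 [429.4 275.1  67.7]
346 301 312 [428.6 277.4  64.2]
348 302 312 [429.4 274.7  55.6]
350 304 312 [427.1 274.9  50.5]
352 306 308 [429.4 274.9  43.8]
270 [428.3 262.    8.4] [436.  273.2   8.2]
280 [433.9 258.3   8.5] [441.6 269.6   8.3]
283 [435.3 257.3   9.2] [443.2 268.5   8.8]
286 [424.  265.   41.5] [430.5 274.3  41.3]
289 [424. 265.  45.] [429.9 274.4  45.7]
295 [423.7 265.2  52.1] [429.8 274.   51.9]
305 [423.8 265.1  61.8] [429.5 273.5  61.8]
320 [423.3 265.5  75.6] [428.4 273.1  75.8]
340 [404.3 278.3 122.9] [407.6 283.1 122.8]
strap z 4.0 ((411.06695556640625, 278.06988525390625), (22.326753616333008, 68.52473449707031), 56.25993728637695) [[376.0, 288.0], [433.0, 250.0], [446.0, 268.0], [389.0, 306.0]]
strap z 8.0 ((410.0334777832031, 278.6788330078125), (21.867141723632812, 67.11402893066406), 56.259910583496094) [[376.0, 288.0], [432.0, 251.0], [444.0, 269.0], [388.0, 306.0]]
e [437.5 262.2   3.4] zyaw 0.9902 turn 0.0002 shift after turn [ 1.32  0.66 -1.89] shift before [ 1.32  0.66 -1.89] F [-0.05 -0.07  0.26] M [ 0.021 -0.111 -0.024] w 0.15 t 7.63 q6 -0.439
```

The fingers closed above the strap. The depth image puts the fingertips near z = 41 while the reported TCP is at z = 3. I check the finger geometry in the earlier open-gripper picture before changing anything.

```bash
python3 - <<'E'
from m import *
for f in ("w1","w3","w4"):
    d=np.load(f+".npy",allow_pickle=True).item();K=d["mtx"];D=d["depth"]
    # camera->tool: R_tc, offset
    Rtc=np.array([[0,-.3,.954],[0,-.954,-.3],[1,0,0]]);t=np.array([-197.6,84.1,-1.])
    v,u=np.mgrid[:480,:640];C=np.stack([(u-K[0,2])/K[0,0]*D,(v-K[1,2])/K[1,1]*D,D],-1)@Rtc.T+t
    h=cv2.cvtColor(d["img"],cv2.COLOR_RGB2HSV)
    m=((h[...,0]<9)|(h[...,0]>172))&(h[...,1]>90)&(v<345)&(v>275)&(D>0)&(D<300)
    Q=C[m];i=Q[:,0].argmax();print(f,len(Q),"max toolx",np.percentile(Q[:,0],[50,98,100]).round(1),Q[i].round(1))
    for uu,vv in ((220,290),(225,287),(234,290),(234,315),(210,340),(308,288)):print((uu,vv),C[vv,uu].round(1),d["img"][vv,uu])
E
```

```text
w1 3084 max toolx [-77.5 -39.  -34.6] [-34.6  12.  -49. ]
(220, 290) [-42.8  12.4 -50.9] [84 44 40]
(225, 287) [-39.9  12.7 -49.1] [85 43 39]
(234, 290) [-37.7  10.  -45.2] [29 30 32]
(234, 315) [-42.   -2.1 -45.1] [29 28 32]
(210, 340) [-79.2   7.1 -45.1] [27 29 32]
(308, 288) [205.1 -99.6 -15.2] [175 185 200]
w3 3086 max toolx [-77.6 -39.1 -35.3] [-35.3  12.4  49.5]
(220, 290) [-43.5  12.7 -50.6] [77 37 35]
(225, 287) [-40.1  12.8 -49. ] [78 39 35]
(234, 290) [-37.3   9.8 -45.3] [30 32 34]
(234, 315) [-41.8  -2.3 -45.1] [31 33 34]
(210, 340) [-80.1   7.7 -44.8] [31 29 33]
(308, 288) [ 23.8 -16.9  -8.8] [209 154  52]
w4 2715 max toolx [-76.7 -38.9 -35.4] [-35.4  12.4   5.4]
(220, 290) [  1.7  -8.2 -65.2] [161 157 153]
(225, 287) [  1.2  -5.9 -61.6] [163 157 153]
(234, 290) [  1.6  -8.2 -56.1] [158 155 149]
(234, 315) [  2.5 -26.9 -57.7] [164 160 154]
(210, 340) [  1.5 -45.4 -75.2] [160 155 151]
(308, 288) [-41.1  12.7  -6.5] [78 40 36]
```

The fingertips sit about 36 mm behind the reported TCP in all three pictures. The gripper also shut fully above the strap without touching it. So the reported TCP is about 36 mm too deep along the tool axis, which contradicts the text. I check `grip_depth` and then work from the real fingertips, watching the force.

```bash
python3 - <<'E'
from h import *
print(ctrl.grip_depth)
E
```

```text
18.700000000000003
```

Request:
send_rows([
  [0,0,0,0],
  [0,0,0,0],
  [0,0,0,0],
  [0,0,0,0],
  [0,0,0,0],
  [0,0,0,0],
  [0,0,0,0],
  [0,0,0,0],
  [0,0,0,0],
  [0,0,0,0],
], fingers=1)

```text
t: 8.47
ee_pos: [437.5, 262.2, 3.4]
orientation: [-0.778, 1.388, 0.756]
ft_force: [0.8, 0.1, -0.6]
width: 63.6
```

Request:
send_rows([
  [0,0,0,0],
  [0,0,0,0],
  [0,0,0,0],
  [0,0,0,0],
])

```text
t: 8.8
ee_pos: [437.5, 262.2, 3.4]
orientation: [-0.778, 1.388, 0.756]
ft_force: [1.4, 0.1, 0.0]
width: 87.0
```

Request:
send_rows([
  [8,0,-0.5,0],
  [8,0.5,-0.5,0],
  [6,0,-0.5,0],
  [0,0,0,0],
])

```text
t: 9.13
ee_pos: [437.4, 261.5, -20.7]
orientation: [-0.778, 1.387, 0.756]
ft_force: [-0.2, -0.3, -0.3]
width: 88.1
```

```bash
cat >> m.py <<'E'
def tip(show=None):
    d=ctrl.get_image("wrist")
    if show:cv2.imwrite(show,d["img"][:,:,::-1])
    P=cloud(d);h=cv2.cvtColor(d["img"],cv2.COLOR_RGB2HSV);v=np.mgrid[:480,:640][0];D=d["depth"]
    m=((h[...,0]<9)|(h[...,0]>172))&(h[...,1]>90)&(v<345)&(v>275)&(D>0)&(D<300)
    z=P[m][:,2];print("tip z",np.percentile(z,[0,1,3]).round(1));return d
E
python3 - <<'E'
from m import *
d=tip();plan([436,261.4,-34],.989)
E
```

```text
tip z [12.3 16.4 19. ]
e [437.5 261.5 -20.4] zyaw 0.9902 turn 0.0012 shift after turn [13.56  1.6  -1.28] shift before [13.56  1.6  -1.28] F [0.09 0.15 0.49] M [-0.005 -0.087  0.042] w 87.95 t 9.18 q6 -0.438
```

Request:
send_rows([
  [5,0.5,-0.5,0],
  [4,0.5,-0.5,0],
  [0,0,0,0],
])

```text
t: 9.43
ee_pos: [436.3, 261.2, -30.7]
orientation: [-0.778, 1.388, 0.756]
ft_force: [0.1, -0.3, 0.8]
width: 87.7
```

```bash
python3 - <<'E'
from m import *
d=tip("pics/w5.png");plan([436,261.4,-34],.989)
E
```

```text
tip z [3.1 6.2 9.2]
e [436.3 261.2 -30.4] zyaw 0.9901 turn 0.0011 shift after turn [ 3.55  0.5  -0.14] shift before [ 3.55  0.5  -0.14] F [ 0.33 -0.46 -0.06] M [ 0.086 -0.058 -0.032] w 87.72 t 9.48 q6 -0.435
```

View pics/w5.png

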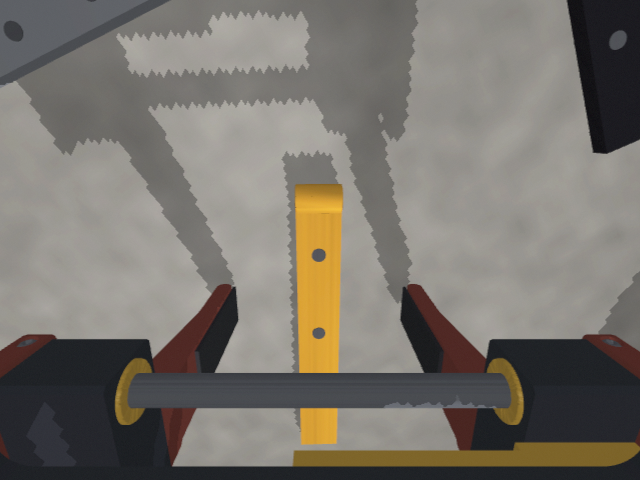

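The wrist view shows the finger shadows meeting the tips at (220,288) and (410,290), so the tips are about 4 mm above the counter. The strap lies centred at column 319.

Request:
send_rows([
  [1.5,0,0,0],
  [0.7,0,0,0],
  [0,0,0,0],
])

```text
t: 9.73
ee_pos: [436.7, 261.4, -32.6]
orientation: [-0.778, 1.387, 0.756]
ft_force: [-0.1, -1.1, -0.1]
width: 87.9
```

Request:
send_rows([
  [0,0,0,0],
  [0,0,0,0],
  [0,0,0,0],
  [0,0,0,0],
  [0,0,0,0],
  [0,0,0,0],
  [0,0,0,0],
  [0,0,0,0],
  [0,0,0,0],
  [0,0,0,0],
], fingers=0)

```text
t: 10.57
ee_pos: [437.2, 261.7, -31.9]
orientation: [-0.777, 1.386, 0.756]
ft_force: [-0.1, 0.1, 0.5]
width: 24.7
```

Request:
send_rows([
  [0,0,0,0],
  [0,0,0,0],
  [0,0,0,0],
])

```text
t: 10.82
ee_pos: [437.1, 261.6, -31.9]
orientation: [-0.777, 1.386, 0.756]
ft_force: [0.0, -0.0, -0.4]
width: 21.6
```

```bash
python3 - <<'E'
from m import *
d=tip("pics/w6.png");plan([436,261.4,100],.989)
E
```

```text
tip z [1.6 5.  7.9]
e [437.1 261.6 -31.9] zyaw 0.9901 turn 0.0011 shift after turn [-131.85   -3.42    3.32] shift before [-131.85   -3.42    3.32] F [-0.53 -0.47  0.51] M [-0.021 -0.066 -0.039] w 21.6 t 10.87 q6 -0.435
```

View pics/w6.png

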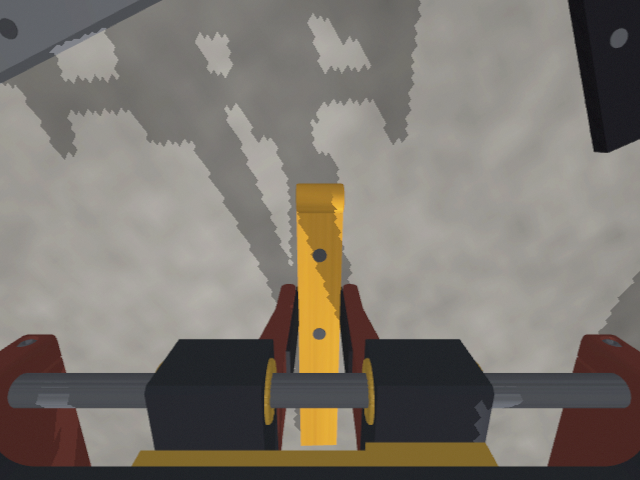

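Request:
send_rows([
  [-5,0,0,0],
  [-15,0,0,0],
  [-30,0,0,0],
  [-40,0,0,0],
  [-30,0,0,0],
  [0,0,0,0],
])

```text
t: 11.37
ee_pos: [428.3, 258.7, 90.2]
orientation: [-0.779, 1.397, 0.757]
ft_force: [1.1, 0.2, -2.2]
width: 21.5
```

```bash
python3 - <<'E'
from m import *
g=np.array([597.3,-43.2]);a=-0.08;c=np.array([np.cos(a),np.sin(a)])
print("pre",g-150*c,"home",g-76.5*c)
p=g-150*c
plan([p[0],p[1],80],1.571+a)
for n in("side","scene","wrist"):
    d=ctrl.get_image(n);cv2.imwrite(f"pics/{n}7.png",d["img"][:,:,::-1])
P=cloud(d);m=brass(d)>0;m[400:]=0
S=P[m];S=S[np.isfinite(S[:,2])&(S[:,2]>30)];print(len(S),np.percentile(S[:,2],[2,50,98]).round(1))
E
```

```text
pre [447.77974405 -31.2127959 ] home [521.04466947 -37.08652591]
e [428.3 258.7  90.2] zyaw 0.9899 turn -0.5011 shift after turn [   9.8   -42.23 -287.53] shift before [   9.8  -175.17 -231.89] F [ 1.1   0.16 -2.22] M [ 0.079 -0.129 -0.031] w 21.53 t 11.37 q6 -0.444
8388 [125.4 126.9 219.6]
```

View pics/side7.png

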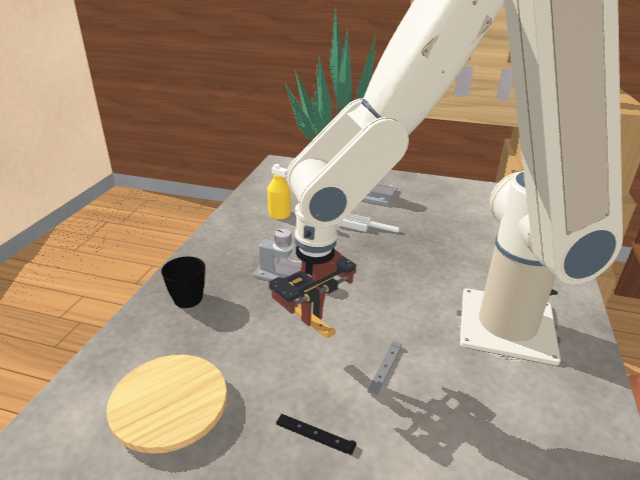

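Request:
send_rows([
  [0,-10,-14,0],
  [0,-20,-27,0],
  [0,-22,-29,0],
  [0,-22,-29,0],
  [0,-22,-29,0],
  [0,-22,-29,0],
  [0,-22,-29,0],
  [0,-20,-26,0],
  [0,-8,-12,-0.08],
  [0,0,0,-0.12],
])

```text
t: 12.35
ee_pos: [431.3, -34.1, 67.4]
orientation: [-0.933, 1.365, 0.93]
ft_force: [-0.2, 1.2, -2.7]
width: 21.4
```

Request:
send_rows([
  [0,0,0,-0.12],
  [0,0,0,-0.12],
  [0,0,0,-0.06],
  [0,0,0,0],
])

```text
t: 12.68
ee_pos: [424.4, -36.5, 59.4]
orientation: [-1.16, 1.25, 1.179]
ft_force: [-0.6, 0.2, -2.8]
width: 21.6
```

```bash
python3 - <<'E'
from m import *
d=tip("pics/w8.png");np.save("w8.npy",d,allow_pickle=True)
plan([447.8,-31.2,40],1.571-.08)
gauge(d,(150,100,500,420))
P=cloud(d);m=brass(d)>0;m[372:]=0
S=P[m];S=S[np.isfinite(S[:,2])];print(len(S),np.percentile(S[:,2],[2,50,90,98]).round(1))
E
```

```text
tip z [94.3 96.8 99.8]
e [424.  -36.4  59.2] zyaw 1.5109 turn 0.0199 shift after turn [ 18.76 -23.65   7.08] shift before [ 18.76 -23.78   6.61] F [-0.97  0.79 -2.05] M [ 0.063 -0.126 -0.023] w 21.68 t 12.73 q6 -1.617
thimble circle ((459.7051696777344, -34.94756317138672), 78.43124389648438) depth mean [399.4 -32.6 188.5]
base depthrect ((538.2606811523438, -30.417503356933594), (71.25812530517578, 98.63192749023438), 77.60203552246094)
rail zone 31 30.375753870346642
8030 [ 97.2 100.7 107.8 186.1]
```

View pics/w8.png

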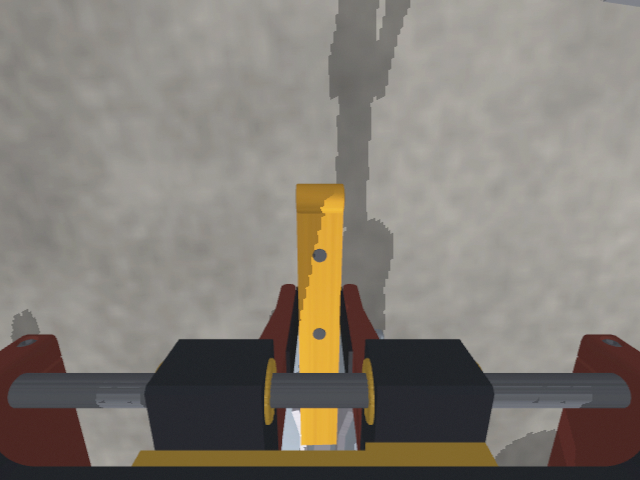

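```bash
python3 - <<'E'
from m import *
o,e,R=st();print(R.round(4))
plan([440,-30.6,35],1.571-.08)
d=np.load("w8.npy",allow_pickle=True).item();P=cloud(d);
for v in (215,230,270,300,340,365,420,440):print(v,P[v,308].round(1),P[v,330].round(1))
E
```

```text
[[-0.0187 -0.998   0.0598]
 [-0.0013  0.0599  0.9982]
 [-0.9998  0.0186 -0.0024]]
e [424.  -36.4  59.2] zyaw 1.5109 turn 0.0199 shift after turn [ 23.91 -15.92   7.07] shift before [ 23.91 -16.05   6.75] F [-0.97  0.79 -2.05] M [ 0.063 -0.126 -0.023] w 21.68 t 12.73 q6 -1.617
215 [376.2 -37.2 102.7] [376.6 -26.9 103.4]
230 [383.6 -37.7 101.9] [384.2 -27.2 101.7]
270 [404.3 -39.2 100.9] [405.3 -28.2 100.1]
300 [420.9 -40.3 100.6] [421.7 -29.  100.1]
340 [445.5 -42.   98.5] [447.  -30.1  97.2]
365 [461.9 -43.1  97.5] [462.6 -30.9  97.5]
420 [501.3 -45.9  95.7] [502.1 -32.8  95.6]
440 [517.1 -47.   94.9] [518.  -33.5  94.8]
```

```bash
python3 - <<'E'
from scipy.spatial.transform import Rotation as Ro
for n,o in [("start",[.8674,1.3927,-.8659]),("1",[0.874,1.383,-0.876]),("2",[.588,1.478,-.587]),("3",[-.393,1.526,.383]),("4 gaugeview",[-1.258,1.177,1.238]),("5",[-1.035,1.297,1.005]),("6 strap",[-.693,1.443,.672]),("7",[-.778,1.388,.756]),("grip",[-.777,1.386,.756]),("lift",[-.779,1.397,.757]),("8",[-.933,1.365,.93]),("9",[-1.16,1.25,1.179])]:
    R=Ro.from_rotvec(o).as_matrix();print(n,R[:,0].round(4), "tilt about: toolz.z",R[2,2].round(4),"tooly.z",R[2,1].round(4))
E
```

```text
start [-6.0e-04  1.5e-03 -1.0e+00] tilt about: toolz.z -0.0016 tooly.z 0.0001
1 [ 0.003  -0.0033 -1.    ] tilt about: toolz.z 0.0043 tooly.z 0.0013
2 [ 0.0108 -0.0036 -0.9999] tilt about: toolz.z 0.0104 tooly.z 0.0048
3 [ 0.0109 -0.0038 -0.9999] tilt about: toolz.z 0.0078 tooly.z -0.0085
4 gaugeview [ 0.0124 -0.0038 -0.9999] tilt about: toolz.z -0.0045 tooly.z -0.0122
5 [ 0.0265 -0.0023 -0.9996] tilt about: toolz.z 0.0044 tooly.z -0.0262
6 strap [ 0.021  -0.0046 -0.9998] tilt about: toolz.z 0.0099 tooly.z -0.0191
7 [ 0.0424  0.0074 -0.9991] tilt about: toolz.z 0.0294 tooly.z -0.0314
grip [ 0.0439  0.0089 -0.999 ] tilt about: toolz.z 0.0315 tooly.z -0.0318
lift [ 0.0346  0.0032 -0.9994] tilt about: toolz.z 0.0216 tooly.z -0.0271
8 [-0.001  -0.0029 -1.    ] tilt about: toolz.z -0.0031 tooly.z -0.0001
9 [-0.0177 -0.0014 -0.9998] tilt about: toolz.z -0.0024 tooly.z 0.0176
```

Request:
send_rows([
  [4,-7,3,0.015],
  [4,-7,2.5,0],
  [4,-4,0,0],
  [0,0,0,0],
])

```text
t: 13.07
ee_pos: [442.4, -31.2, 43.0]
orientation: [-1.138, 1.265, 1.164]
ft_force: [0.6, 0.0, -2.3]
width: 21.6
```

```bash
python3 - <<'E'
from m import *
d=ctrl.get_image("side");np.save("s9.npy",d,allow_pickle=True)
cv2.imwrite("pics/s9.png",cv2.resize(d["img"][215:335,230:390],None,fx=4.8,fy=4.8,interpolation=cv2.INTER_CUBIC)[:,:,::-1])
d=ctrl.get_image("scene");np.save("c9.npy",d,allow_pickle=True)
cv2.imwrite("pics/c9.png",cv2.resize(d["img"][200:310,260:400],None,fx=5,fy=5,interpolation=cv2.INTER_CUBIC)[:,:,::-1])
plan([440,-32,0],1.571-.08)
E
```

```text
e [441.7 -31.3  43.6] zyaw 1.4884 turn -0.0026 shift after turn [43.6   0.59 -0.73] shift before [43.6   0.59 -0.73] F [-0.17 -0.14 -2.21] M [ 0.065 -0.129 -0.041] w 21.66 t 13.17 q6 -1.58
```

View pics/s9.png

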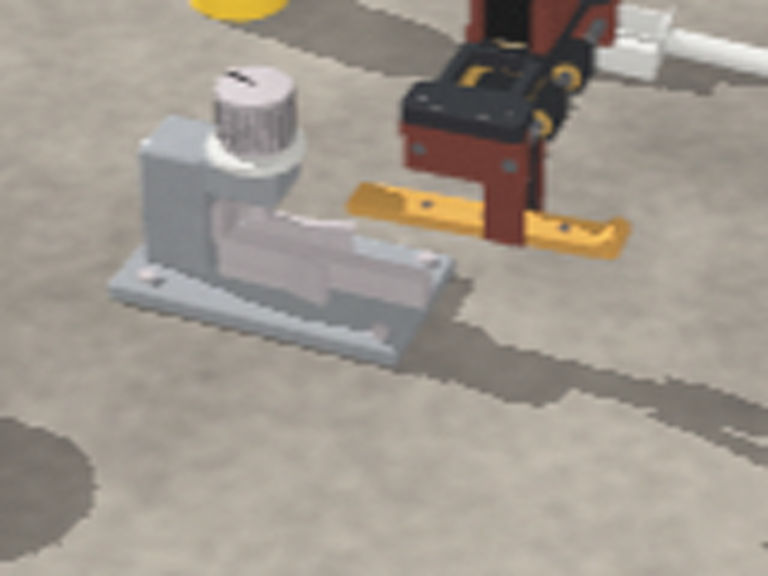

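View pics/c9.png

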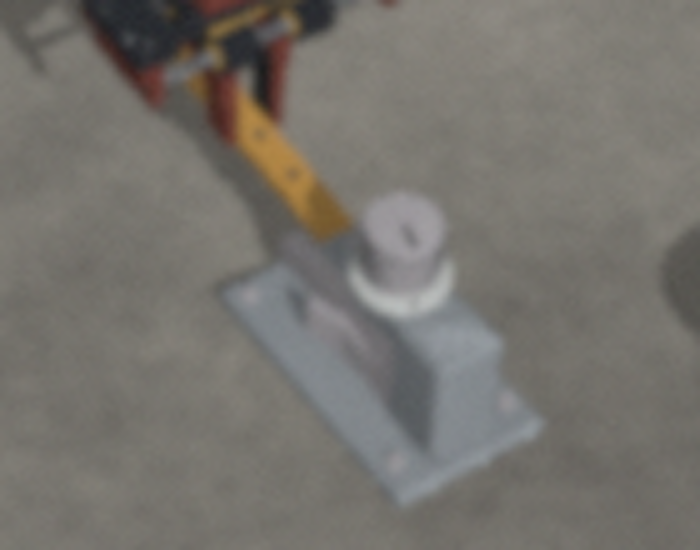

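```bash
cat >> m.py <<'E'
G=np.array([597.3,-43.2]);GA=-0.08
def sidestrap(d,box=(230,215,400,335),off=(2.5,-1.8)):
    P=cloud(d);m=brass(d);x0,y0,x1,y1=box;k=np.zeros_like(m);k[y0:y1,x0:x1]=m[y0:y1,x0:x1]
    S=P[k>0];S=S[np.isfinite(S[:,2])]
    h=np.percentile(S[:,2],60)
    q=(S[:,:2]+np.array(off)-G);c,s=np.cos(GA),np.sin(GA);gx=q@[c,s];gy=q@[-s,c]
    print("n",len(S),"gx range",np.percentile(gx,[1,99]).round(1))
    for lo in range(int(gx.min())//20*20,int(gx.max())+20,20):
        i=(gx>=lo)&(gx<lo+20)
        if i.sum()>8:
            # top face points only
            zt=np.percentile(S[i,2],80);j=i&(S[:,2]>zt-2.5);print(lo,i.sum(),"ztop",round(zt,1),"gy",np.percentile(gy[j],[5,50,95]).round(1))
E
python3 - <<'E'
from m import *
d=np.load("s9.npy",allow_pickle=True).item();sidestrap(d)
sidestrap(np.load("c9.npy",allow_pickle=True).item(),(290,215,335,250),(-1.5,4.3))
E
```

```text
n 390 gx range [-215.5  166.9]
-220 45 ztop 90.1 gy [-8.8  1.5 10.6]
-200 46 ztop 85.4 gy [-9.7  0.9 11.2]
-180 51 ztop 85.4 gy [-12.4   1.1  18.1]
-140 49 ztop 81.6 gy [-10.3   1.9  31.1]
-120 43 ztop 81.2 gy [-9. -1.  9.]
-100 46 ztop 78.8 gy [-9.7 -0.5 10. ]
-80 44 ztop 77.7 gy [-8.7  1.1  9.4]
120 28 ztop 13.8 gy [-284.1 -275.2 -272.3]
140 23 ztop 12.8 gy [-274.2 -271.7 -269.2]
n 176 gx range [-174.2  -62.9]
-180 10 ztop 88.5 gy [-19.8 -18.8 -17.8]
-160 36 ztop 84.0 gy [-4.1  3.4 13. ]
-140 34 ztop 81.3 gy [-7.7  0.5 10. ]
-120 34 ztop 80.2 gy [-7.3 -0.   9.4]
-100 32 ztop 79.0 gy [-7.5  0.4  7.5]
-80 28 ztop 78.0 gy [-7.2  0.   7.7]
```

Request:
send_rows([
  [8,-4,0,0],
  [8,-4,0,0],
  [6,-2,0,0],
  [0,0,0,0],
])

```text
t: 13.5
ee_pos: [452.4, -32.1, 19.6]
orientation: [-1.139, 1.264, 1.163]
ft_force: [0.1, 0.1, -2.3]
width: 21.2
```

```bash
python3 - <<'E'
from m import *
plan([450,-32,0],1.571-.08)
d=ctrl.get_image("side");sidestrap(d,(230,215,375,335))
print(st()[2][:,0].round(4))
E
```

```text
e [452.4 -32.1  19.6] zyaw 1.4882 turn -0.0028 shift after turn [19.69  1.98 -0.02] shift before [19.69  1.98 -0.03] F [ 0.09  0.07 -2.3 ] M [ 0.041 -0.07  -0.03 ] w 21.23 t 13.5 q6 -1.579
n 375 gx range [-206.2  168.3]
-220 21 ztop 67.4 gy [-4.5  2.  10.6]
-200 44 ztop 63.9 gy [-10.    1.1  12.6]
-180 48 ztop 61.5 gy [-12.4   2.8  11.8]
-160 23 ztop 61.4 gy [-10.1   2.8  17.3]
-140 23 ztop 164.6 gy [21.6 27.6 35.3]
-120 46 ztop 57.2 gy [-10.4   2.   11.2]
-100 40 ztop 55.7 gy [-9.6 -0.4  8.4]
-80 47 ztop 55.5 gy [-11.1  -0.7  10.6]
-60 19 ztop 54.0 gy [-6.1  0.5  7.9]
120 28 ztop 12.7 gy [-284.6 -279.5 -272.3]
140 20 ztop 11.3 gy [-279.7 -273.9 -268.6]
160 11 ztop 6.0 gy [-280.6 -275.5 -271. ]
[-0.0217 -0.001  -0.9998]
```

Request:
send_rows([
  [5,0,0,0],
  [5,0,0,0],
  [0,0,0,0],
])

```text
t: 13.8
ee_pos: [451.9, -32.2, 9.1]
orientation: [-1.139, 1.265, 1.163]
ft_force: [0.1, -0.1, -2.2]
width: 21.6
```

Request:
send_rows([
  [1.5,0,0,0],
  [1.5,0,0,0],
  [0,0,0,0],
])

```text
t: 14.05
ee_pos: [451.5, -32.2, 5.6]
orientation: [-1.139, 1.265, 1.163]
ft_force: [0.2, -0.5, -2.8]
width: 21.6
```

Request:
send_rows([
  [1.5,0,0,0],
  [1,0,0,0],
  [0,0,0,0],
])

```text
t: 14.3
ee_pos: [451.7, -32.3, 3.2]
orientation: [-1.139, 1.264, 1.163]
ft_force: [0.1, 0.5, -2.4]
width: 21.6
```

Request:
send_rows([
  [1,0,0,0],
  [1,0,0,0],
  [0,0,0,0],
])

```text
t: 14.55
ee_pos: [451.7, -32.3, 1.4]
orientation: [-1.139, 1.264, 1.162]
ft_force: [-0.9, 0.6, -0.4]
width: 21.5
```

```bash
python3 - <<'E'
from m import *
plan([450,-32,0],1.571-.08)
d=ctrl.get_image("side");sidestrap(d,(230,215,375,335))
cv2.imwrite("pics/s10.png",cv2.resize(d["img"][215:335,230:390],None,fx=4.8,fy=4.8,interpolation=cv2.INTER_CUBIC)[:,:,::-1])
E
```

```text
e [451.7 -32.3   1.4] zyaw 1.4878 turn -0.0032 shift after turn [1.41 1.73 0.12] shift before [1.41 1.73 0.11] F [-0.88  0.57 -0.4 ] M [ 0.061 -0.186  0.014] w 21.49 t 14.55 q6 -1.578
n 376 gx range [-206.2  168.2]
-220 22 ztop 48.5 gy [-7.5  2.6 10.2]
-200 45 ztop 43.7 gy [-9.5 -0.3  9.7]
-180 49 ztop 43.2 gy [-15.5   3.   12.6]
-160 24 ztop 45.5 gy [ 1.9 15.8 16.9]
-140 23 ztop 104.1 gy [23.7 32.6 35. ]
-120 47 ztop 40.0 gy [-8.8  2.1 11.2]
-100 39 ztop 38.9 gy [-8.6  2.1 11.2]
-80 42 ztop 38.1 gy [-9.9  1.9  9.9]
-60 20 ztop 37.0 gy [-9.6 -0.7 11.1]
120 28 ztop 12.0 gy [-289.2 -280.3 -273.9]
140 22 ztop 14.1 gy [-271.6 -269.2 -268.7]
160 10 ztop 9.4 gy [-274.9 -272.5 -270.6]
```

View pics/s10.png

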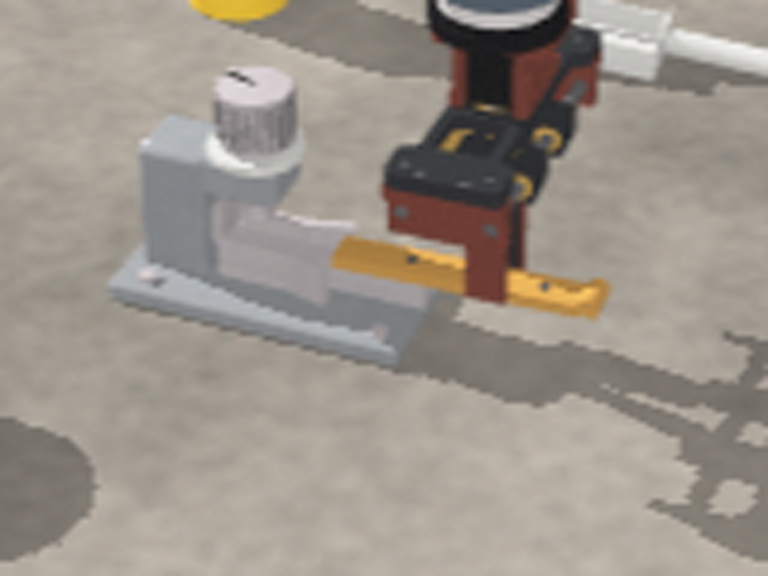

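Request:
send_rows([
  [0.5,-5,0,0],
  [0,-6,0,0],
  [0,-6,0,0],
  [0,-3,0,0],
  [0,0,0,0],
])

```text
t: 15.02
ee_pos: [474.2, -34.1, 0.8]
orientation: [-1.14, 1.264, 1.162]
ft_force: [-1.5, 0.3, -0.3]
width: 21.2
```

```bash
python3 - <<'E'
from m import *
plan([521,-37.1,-2],1.571-.08)
d=ctrl.get_image("side");sidestrap(d,(230,215,375,335))
E
```

```text
e [474.2 -34.1   0.8] zyaw 1.4879 turn -0.0031 shift after turn [  1.89 -46.95   0.76] shift before [  1.89 -46.95   0.9 ] F [-1.49  0.34 -0.31] M [ 0.04  -0.092  0.034] w 21.21 t 15.02 q6 -1.578
n 368 gx range [-183.9  167.9]
-200 14 ztop 48.1 gy [-4.8 -1.   9.8]
-180 46 ztop 43.6 gy [-7.8  0.9 10.2]
-160 50 ztop 41.6 gy [-11.4   2.9  36.8]
-140 30 ztop 42.1 gy [-9.3 -0.7 16.8]
-120 15 ztop 144.6 gy [22.8 25.5 34.9]
-100 46 ztop 39.4 gy [-8.7  0.1  9.4]
-80 40 ztop 38.4 gy [-11.4   0.7   9. ]
-60 43 ztop 38.1 gy [-9.9 -0.6  9.1]
-40 19 ztop 37.9 gy [-9.7 -1.   8.1]
120 28 ztop 11.6 gy [-290.2 -277.  -272.2]
140 23 ztop 13.2 gy [-272.7 -270.  -268.7]
```

Request:
send_rows([
  [0.7,-5,0,0],
  [0.7,-5,0,0],
  [0,-5,0,0],
  [0,-4,0,0],
  [0,0,0,0],
])

```text
t: 15.48
ee_pos: [494.6, -35.8, -1.2]
orientation: [-1.139, 1.264, 1.162]
ft_force: [-0.9, -0.2, 0.4]
width: 21.7
```

```bash
python3 - <<'E'
from m import *
plan([521,-37.1,-2],1.571-.08)
E
```

```text
e [494.6 -35.8  -1.2] zyaw 1.488 turn -0.003 shift after turn [  0.24 -26.47   0.8 ] shift before [  0.24 -26.47   0.88] F [-0.86 -0.2   0.44] M [ 0.046 -0.309  0.013] w 21.67 t 15.48 q6 -1.578
```

Request:
send_rows([
  [0,-5,0,0],
  [0,-5,0,0],
  [0,-4,0,0],
  [0,0,0,0],
])

```text
t: 15.82
ee_pos: [509.8, -37.0, -1.6]
orientation: [-1.139, 1.264, 1.162]
ft_force: [0.3, 0.6, 0.3]
width: 21.8
```

```bash
python3 - <<'E'
from m import *
plan([521,-37.1,-2],1.571-.08)
E
```

```text
e [509.8 -37.   -1.6] zyaw 1.488 turn -0.003 shift after turn [  0.14 -11.17   0.84] shift before [  0.14 -11.17   0.87] F [0.33 0.64 0.26] M [ 0.085 -0.359  0.045] w 21.8 t 15.82 q6 -1.578
```

Request:
send_rows([
  [0,-2.5,0,0],
  [0,-2.5,0,0],
  [0,0,0,0],
])

```text
t: 16.07
ee_pos: [515.1, -37.5, -1.7]
orientation: [-1.139, 1.265, 1.163]
ft_force: [-1.3, -0.2, 1.1]
width: 21.1
```

Request:
send_rows([
  [0,-1.5,0,0],
  [0,-1,0,0],
  [0,0,0,0],
])

```text
t: 16.32
ee_pos: [517.3, -37.7, -1.8]
orientation: [-1.138, 1.265, 1.164]
ft_force: [-0.9, -0.0, 1.8]
width: 21.5
```

Request:
send_rows([
  [0,-1,0,0],
  [0,0,0,0],
])

```text
t: 16.48
ee_pos: [518.1, -37.7, -1.8]
orientation: [-1.138, 1.265, 1.164]
ft_force: [-0.2, 0.3, 1.6]
width: 21.5
```

Request:
send_rows([
  [0,-1,0,0],
  [0,0,0,0],
])

```text
t: 16.65
ee_pos: [519.2, -37.8, -1.7]
orientation: [-1.138, 1.265, 1.164]
ft_force: [-1.4, 0.2, 0.9]
width: 21.4
```

Request:
send_rows([
  [0,-1,0,0],
  [0,0,0,0],
])

```text
t: 16.82
ee_pos: [519.2, -37.8, -1.8]
orientation: [-1.137, 1.267, 1.165]
ft_force: [-0.6, -0.5, 3.1]
width: 21.8
```

Request:
send_rows([
  [0,-1,0,0],
  [0,0,0,0],
])

```text
t: 16.98
ee_pos: [519.2, -37.8, -1.8]
orientation: [-1.136, 1.268, 1.167]
ft_force: [-1.5, 0.6, 2.9]
width: 21.6
```

```bash
python3 - <<'E'
from m import *
d=ctrl.get_image("side");sidestrap(d,(230,215,375,335));plan([521,-37.1,-2],1.49)
cv2.imwrite("pics/s11.png",cv2.resize(d["img"][215:335,230:390],None,fx=4.8,fy=4.8,interpolation=cv2.INTER_CUBIC)[:,:,::-1])
d=ctrl.get_image("wrist");cv2.imwrite("pics/w11.png",d["img"][:,:,::-1])
m=brass(d);m[280:]=0;c=max(cv2.findContours(m,cv2.RETR_EXTERNAL,cv2.CHAIN_APPROX_NONE)[0],key=cv2.contourArea)[:,0]
W=ray(d,c,37.)[:,:2]-G;c_,s_=np.cos(GA),np.sin(GA);gx=W@[c_,s_];gy=W@[-s_,c_]
print("barrel gx min",np.percentile(gx,[0,3]),"gy",[ (lo,gy[(gx>lo)&(gx<lo+8)].min().round(1),gy[(gx>lo)&(gx<lo+8)].max().round(1)) for lo in (-135,-125,-115,-105)])
print(st()[2][:,0])
E
```

```text
n 314 gx range [-139.9  168.2]
-140 47 ztop 42.3 gy [-7.5  3.9 11.7]
-120 40 ztop 38.3 gy [-5.8  4.  12.3]
-100 35 ztop 37.6 gy [-10.6  -1.5  12.3]
-60 40 ztop 37.8 gy [-10.3   2.7  32.9]
-40 30 ztop 38.1 gy [-8.9 -0.8  8.8]
-20 29 ztop 37.7 gy [-10.8   0.2   7.8]
0 19 ztop 37.7 gy [-6.8 -1.   6.7]
120 31 ztop 13.4 gy [-283.4 -278.8 -273. ]
140 22 ztop 11.7 gy [-275.6 -272.7 -267.7]
e [519.2 -37.8  -1.8] zyaw 1.4879 turn -0.0021 shift after turn [ 0.12 -1.74  0.86] shift before [ 0.12 -1.74  0.86] F [-3.    0.87  4.47] M [0.097 0.192 0.032] w 21.43 t 17.03 q6 -1.577
barrel gx min [-140.90293617 -140.88833313] gy [(-135, np.float64(-10.0), np.float64(12.1)), (-125, np.float64(-9.9), np.float64(11.7)), (-115, np.float64(-10.0), np.float64(11.4)), (-105, np.float64(-9.8), np.float64(11.6))]
[-2.71142068e-02 -4.28373870e-04 -9.99632251e-01]
```

View pics/s11.png

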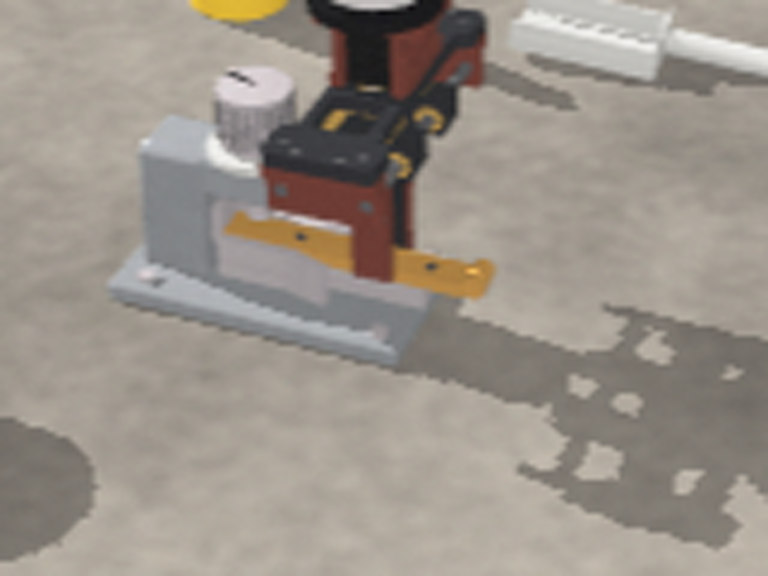

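View pics/w11.png

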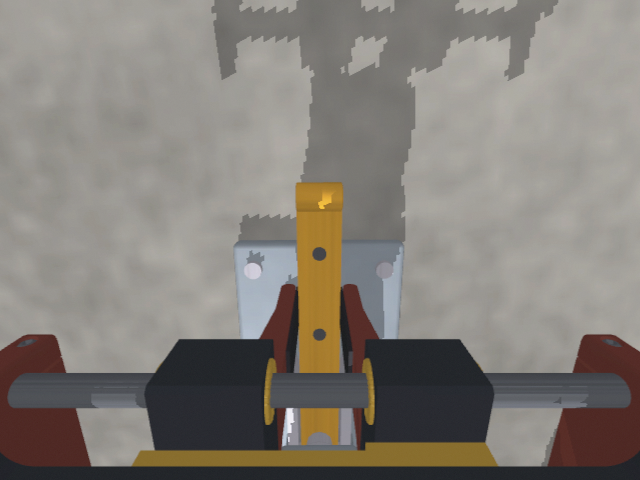

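Request:
send_rows([
  [0,-1.2,0,0],
  [0,-1.2,0,0],
])

```text
t: 17.25
ee_pos: [519.1, -37.8, -1.9]
orientation: [-1.134, 1.272, 1.17]
ft_force: [-6.7, 0.3, 8.3]
width: 21.3
```

```bash
python3 - <<'E'
from m import *
plan([521,-37.1,-2],1.49);print(st()[0]["joint_torque"].round(1))
E
```

```text
e [519.1 -37.8  -1.9] zyaw 1.4881 turn -0.0019 shift after turn [ 0.05 -1.81  0.86] shift before [ 0.05 -1.81  0.86] F [-6.72  0.33  8.3 ] M [ 0.205  0.884 -0.028] w 21.26 t 17.25 q6 -1.578
[ -0.  -48.5 -18.1  -0.   -1.8   0. ]
```

Home contact is clear: the x force reached -6.7 N, the position stopped changing, and the strap top is at z = 38. Now I release.

Request:
send_rows([
  [0,0,0,0],
  [0,0,0,0],
  [0,0,0,0],
  [0,0,0,0],
  [0,0,0,0],
  [0,0,0,0],
  [0,0,0,0],
  [0,0,0,0],
  [0,0,0,0],
  [0,0,0,0],
], fingers=1)

```text
t: 18.08
ee_pos: [522.8, -38.2, -2.0]
orientation: [-1.137, 1.267, 1.166]
ft_force: [-0.2, -0.5, 0.3]
width: 85.0
```

Request:
send_rows([
  [-5,0,0,0],
  [-15,5,0,0],
  [-30,5,0,0],
  [-40,3,0,0],
  [-40,0,0,0],
  [-40,0,0,0],
  [-20,0,0,0],
  [0,0,0,0],
])

```text
t: 18.75
ee_pos: [512.0, -36.7, 196.9]
orientation: [-1.134, 1.272, 1.17]
ft_force: [0.6, 0.4, 0.6]
width: 87.6
```

```bash
python3 - <<'E'
from m import *
plan([597.3,-43.2,120]);print(st()[2].round(3).tolist())
d=ctrl.get_image("side");sidestrap(d,(230,215,375,335))
cv2.imwrite("pics/s12.png",cv2.resize(d["img"][215:335,230:390],None,fx=4.8,fy=4.8,interpolation=cv2.INTER_CUBIC)[:,:,::-1])
d=ctrl.get_image("wrist");np.save("w12.npy",d,allow_pickle=True);cv2.imwrite("pics/w12.png",d["img"][:,:,::-1])
E
```

```text
e [512.  -36.7 196.9] zyaw 1.4879 turn 0 shift after turn [ 74.14 -87.9    0.81] shift before [ 74.14 -87.9    0.81] F [0.6  0.37 0.6 ] M [ 0.108 -0.161  0.046] w 87.62 t 18.75 q6 -1.579
[[-0.032, -0.996, 0.083], [-0.0, 0.083, 0.997], [-0.999, 0.032, -0.003]]
n 353 gx range [-139.   168.2]
-140 46 ztop 41.8 gy [-9.3  1.8  9.5]
-120 40 ztop 38.1 gy [-9.  -0.   9.5]
-100 44 ztop 36.8 gy [-8.4  2.2  9.9]
-80 40 ztop 38.1 gy [-8.7  2.3 10.6]
-60 39 ztop 37.1 gy [-10.9   0.9  11.9]
-40 28 ztop 37.4 gy [-11.7  -2.1   7.7]
-20 29 ztop 37.1 gy [-10.3  -1.2   8.1]
0 20 ztop 36.9 gy [-6.9 -0.5  6.3]
120 30 ztop 12.4 gy [-287.3 -279.4 -270.8]
140 23 ztop 13.6 gy [-277.7 -269.6 -265.9]
```

View pics/s12.png

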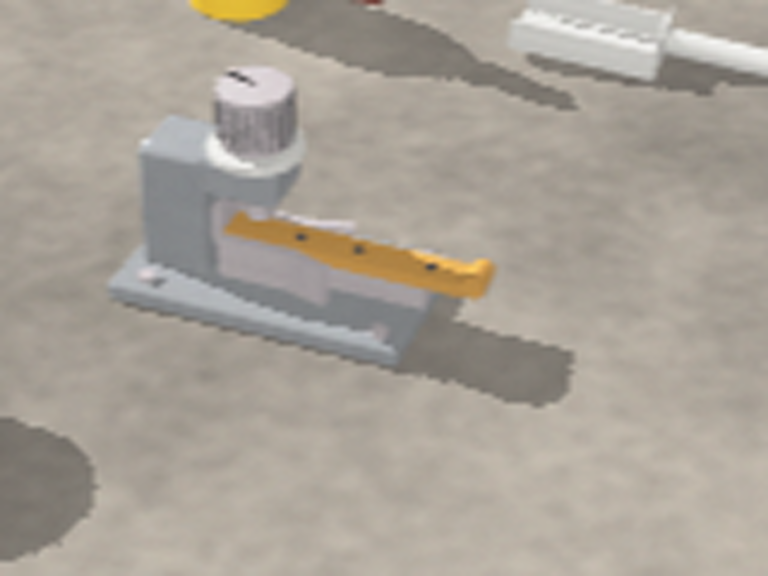

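View pics/w12.png

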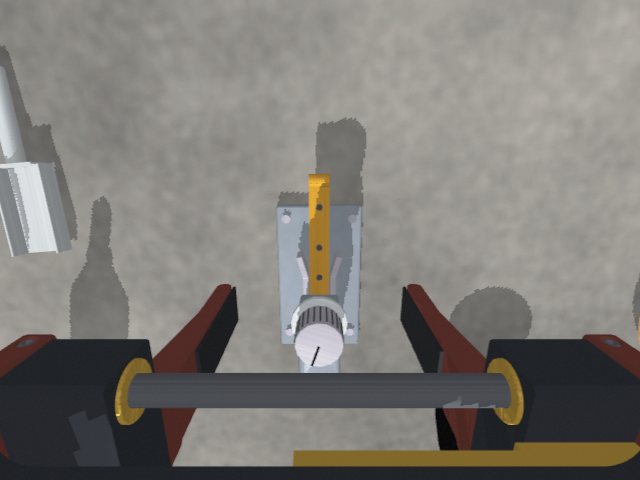

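```bash
python3 - <<'E'
from m import *
d=np.load("w12.npy",allow_pickle=True).item()
b=ray(d,[(319,174)],37.)[0];e1=ray(d,[(279,207)],12.)[0];e2=ray(d,[(361,207)],12.)[0];print(b,e1,e2)
c=np.array([np.cos(GA),np.sin(GA)]);print("diff",((e1+e2)/2-b)[:2]@c)
gauge(d,(270,190,372,372))
E
```

```text
[457.45629953 -30.81799553  37.        ] [492.09333417 -79.92140532  12.        ] [499.96264683  13.98682307  12.        ]
diff 38.620087674023715
thimble circle ((596.0798950195312, -43.38123321533203), 23.499732971191406) depth mean [596.1 -42.9 135. ]
base depthrect ((583.1061401367188, -41.94257736206055), (99.98133850097656, 179.77520751953125), 85.40582275390625)
rail zone 51 29.68621846555493
```

Request:
send_rows([
  [0,-30,0,0],
  [0,-35,0,0],
  [0,-15,0,0],
  [0,0,0,-0.12],
  [0,0,0,-0.12],
  [0,0,0,-0.12],
  [0,0,0,-0.12],
  [0,0,0,-0.12],
  [0,0,0,-0.12],
  [0,0,0,0],
])

```text
t: 19.68
ee_pos: [578.3, -42.2, 165.6]
orientation: [-1.624, 0.847, 1.754]
ft_force: [-0.1, -0.2, 0.0]
width: 87.8
```

```bash
cat >> m.py <<'E'
def th(z_ee,xy=(596.7,-43.2)):
    o,e,R=st();off=-55*R[:,0];print("xaxis",R[:,0].round(4));plan([xy[0]-off[0],xy[1]-off[1],z_ee])
E
python3 - <<'E'
from m import *
th(120)
d=ctrl.get_image("wrist");cv2.imwrite("pics/w13.png",d["img"][:,:,::-1]);np.save("w13.npy",d,allow_pickle=True)
P=cloud(d);Z=P[...,2];v,u=np.mgrid[:480,:640]
m=(Z>129)&(Z<140)&(v<370);S=P[m];print(len(S),S.mean(0))
c=max(cv2.findContours(m.astype(np.uint8),cv2.RETR_EXTERNAL,cv2.CHAIN_APPROX_NONE)[0],key=cv2.contourArea)[:,0]
print(cv2.minEnclosingCircle(ray(d,c,135.)[:,:2].astype(np.float32)))
E
```

```text
xaxis [-0.0747  0.0039 -0.9972]
e [578.3 -42.2 165.6] zyaw 2.2363 turn 0 shift after turn [ 44.43 -13.3  -11.73] shift before [ 44.43 -13.3  -11.73] F [-0.13 -0.24  0.04] M [ 0.06  -0.106 -0.026] w 87.79 t 19.68 q6 -2.328
2712 [597.38084644 -43.79574407 135.14105382]
((597.5674438476562, -43.76207733154297), 22.803197860717773)
```

View pics/w13.png

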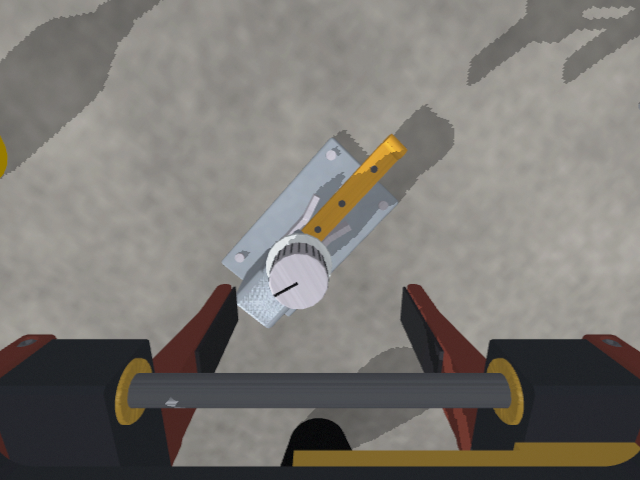

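Request:
send_rows([
  [0,24,19,0],
  [0,27,21,0],
  [0,12,9,0],
  [0,0,0,0],
  [0,0,0,0],
])

```text
t: 20.15
ee_pos: [492.0, -41.3, 164.8]
orientation: [-1.598, 0.871, 1.746]
ft_force: [-0.1, -0.3, -0.5]
width: 87.1
```

```bash
python3 - <<'E'
from m import *
th(120)
E
```

```text
xaxis [-0.0861  0.0053 -0.9963]
e [492.  -41.3 164.8] zyaw 2.2093 turn 0 shift after turn [ 36.02 -81.86 -63.26] shift before [ 36.02 -81.86 -63.26] F [-0.11 -0.29 -0.48] M [ 0.104 -0.157 -0.025] w 87.1 t 20.15 q6 -2.314
```

Request:
send_rows([
  [-15,0,0,0],
  [-15,0,0,0],
  [-15,0,0,0],
  [-15,0,0,0],
  [-15,0,0,0],
  [-15,0,0,0],
  [-15,0,0,0],
  [-15,0,0,0],
  [-15,0,0,0],
  [0,0,0,0],
])

```text
t: 20.98
ee_pos: [514.8, -42.2, 301.4]
orientation: [-1.582, 0.887, 1.733]
ft_force: [0.8, 0.2, 0.9]
width: 87.7
```

```bash
python3 - <<'E'
from m import *
th(120)
E
```

```text
xaxis [-0.0875  0.0058 -0.9961]
e [514.8 -42.2 301.4] zyaw 2.1878 turn 0 shift after turn [173.93 -74.47 -55.19] shift before [173.93 -74.47 -55.19] F [0.78 0.15 0.87] M [ 0.109 -0.158 -0.018] w 87.75 t 20.98 q6 -2.291
```

Request:
send_rows([
  [40,0,0,0],
  [40,0,0,0],
  [40,0,0,0],
  [0,0,0,0],
  [0,0,0,0],
])

```text
t: 21.4
ee_pos: [511.4, -41.8, 178.5]
orientation: [-1.585, 0.888, 1.719]
ft_force: [0.5, -0.2, 0.2]
width: 87.7
```

```bash
python3 - <<'E'
from m import *
th(120)
E
```

```text
xaxis [-0.0781  0.005  -0.9969]
e [511.4 -41.8 178.5] zyaw 2.1815 turn 0 shift after turn [ 52.01 -69.01 -50.21] shift before [ 52.01 -69.01 -50.21] F [ 0.51 -0.18  0.25] M [ 0.062 -0.13   0.042] w 87.74 t 21.4 q6 -2.284
```

Request:
send_rows([
  [0,0,0,0.12],
  [0,0,0,0.12],
  [0,0,0,0.12],
  [0,0,0,0.12],
  [0,0,0,0],
])

```text
t: 21.82
ee_pos: [517.0, -42.1, 184.6]
orientation: [-1.248, 1.203, 1.349]
ft_force: [1.3, -0.5, 0.2]
width: 87.9
```

```bash
python3 - <<'E'
from m import *
th(120);print(st()[0]["qpos"].round(4))
E
```

```text
xaxis [-0.0733  0.0045 -0.9973]
e [517.  -42.1 184.6] zyaw 1.6805 turn 0 shift after turn [ 58.89 -79.62  -9.89] shift before [ 58.89 -79.62  -9.89] F [ 1.27 -0.54  0.15] M [ 0.096 -0.12  -0.012] w 87.87 t 21.82 q6 -1.782
[-0.1023  0.3095  1.8129 -0.0034  1.0926 -1.7815]
```

Request:
send_rows([
  [0,0,0,-0.12],
  [0,0,0,-0.12],
  [0,0,0,-0.12],
  [0,0,0,-0.12],
  [0,0,0,0],
])

```text
t: 22.23
ee_pos: [523.7, -42.7, 193.0]
orientation: [-1.603, 0.876, 1.708]
ft_force: [-0.3, 0.1, -0.4]
width: 87.9
```

```bash
python3 - <<'E'
from m import *
th(120);print(st()[0]["qpos"].round(4))
E
```

```text
xaxis [-0.0617  0.0032 -0.9981]
e [523.7 -42.7 193. ] zyaw 2.1895 turn 0 shift after turn [ 68.57 -59.9  -43.4 ] shift before [ 68.57 -59.9  -43.4 ] F [-0.34  0.1  -0.44] M [ 0.096 -0.106 -0.041] w 87.91 t 22.23 q6 -2.291
[-0.102   0.3028  1.7996 -0.0035  1.1009 -2.2908]
```

Request:
send_rows([
  [0,0,0,0.12],
  [0,0,0,0.12],
  [0,0,0,0.12],
  [0,0,0,0.12],
  [0,0,0,-0.12],
  [0,0,0,-0.12],
  [0,0,0,-0.12],
  [0,0,0,-0.12],
])

```text
t: 22.9
ee_pos: [530.9, -43.3, 202.8]
orientation: [-1.598, 0.888, 1.679]
ft_force: [0.1, 0.6, -0.0]
width: 87.8
```

```bash
python3 - <<'E'
from m import *
th(120);print(st()[0]["qpos"].round(4),st()[0]["qvel"].round(3))
E
```

```text
xaxis [-0.0485  0.0019 -0.9988]
e [530.9 -43.3 202.8] zyaw 2.1658 turn 0 shift after turn [ 79.6  -55.56 -37.61] shift before [ 79.6  -55.56 -37.61] F [ 0.11  0.62 -0.03] M [ 0.124 -0.07   0.042] w 87.84 t 22.9 q6 -2.267
[-0.1017  0.2947  1.785  -0.0034  1.1103 -2.2665] [-1.000e-03 -1.200e-02 -2.000e-02  0.000e+00  1.400e-02 -1.475e+00]
```

Request:
send_rows([
  [0,0,0,0.12],
  [0,0,0,0.12],
  [0,0,0,0.12],
  [0,0,0,0.12],
  [0,0,0,0.12],
  [0,0,0,-0.12],
  [0,0,0,-0.12],
  [0,0,0,-0.12],
  [0,0,0,-0.12],
  [0,0,0,-0.12],
])

```text
t: 23.73
ee_pos: [539.0, -43.9, 214.6]
orientation: [-1.603, 0.89, 1.657]
ft_force: [-0.3, -0.1, 0.1]
width: 87.8
```

```bash
python3 - <<'E'
from m import *
th(120);print(st()[0]["qpos"].round(4),st()[0]["qvel"].round(3))
E
```

```text
xaxis [-3.340e-02  4.000e-04 -9.994e-01]
e [539.  -43.9 214.6] zyaw 2.1558 turn 0 shift after turn [ 92.66 -49.6  -32.03] shift before [ 92.66 -49.6  -32.03] F [-0.27 -0.15  0.14] M [ 0.082 -0.124  0.03 ] w 87.79 t 23.73 q6 -2.256
[-0.1014  0.2851  1.7677 -0.0033  1.122  -2.2559] [ 1.000e-03 -1.300e-02 -2.200e-02  1.000e-03  1.300e-02 -1.483e+00]
```

Request:
send_rows([
  [0,0,0,0.12],
  [0,0,0,0.12],
  [0,0,0,0.12],
  [0,0,0,0.12],
  [0,0,0,0.12],
  [0,0,0,-0.12],
  [0,0,0,-0.12],
  [0,0,0,-0.12],
  [0,0,0,-0.12],
  [0,0,0,-0.12],
])

```text
t: 24.57
ee_pos: [546.6, -44.5, 226.6]
orientation: [-1.607, 0.89, 1.636]
ft_force: [0.9, -0.5, -0.6]
width: 87.8
```

Request:
send_rows([
  [0,0,0,0.12],
  [0,0,0,0.12],
  [0,0,0,-0.12],
  [0,0,0,-0.12],
  [0,0,0,-0.12],
  [0,0,0,0],
  [0,0,0,0],
])

```text
t: 25.15
ee_pos: [551.6, -44.8, 234.7]
orientation: [-1.696, 0.801, 1.709]
ft_force: [0.4, 0.4, -0.2]
width: 88.0
```

```bash
python3 - <<'E'
from m import *
th(120);print(st()[0]["qpos"].round(4),st()[0]["qvel"].round(3))
E
```

```text
xaxis [-0.0083 -0.0021 -1.    ]
e [551.6 -44.8 234.7] zyaw 2.267 turn 0 shift after turn [114.3  -36.14 -27.92] shift before [114.3  -36.14 -27.92] F [ 0.42  0.39 -0.2 ] M [ 0.094 -0.113 -0.01 ] w 87.96 t 25.15 q6 -2.366
[-0.1008  0.269   1.7393 -0.0032  1.1414 -2.3664] [-0.    -0.008 -0.014  0.001  0.009 -0.022]
```

Request:
send_rows([
  [0,-5,-4,0],
  [2,-5,-4,0],
  [5,-5,-4,0],
  [5,-5,-4,0],
  [5,-5,-4,0],
  [5,-5,-4,0],
  [5,-4,-3,0],
  [5,-1,0,0],
  [0,0,0,0],
  [0,0,0,0],
])

```text
t: 25.98
ee_pos: [601.4, -43.3, 198.2]
orientation: [-1.687, 0.811, 1.701]
ft_force: [0.8, 0.5, -0.1]
width: 87.5
```

```bash
python3 - <<'E'
from m import *
th(70);print(st()[0]["qvel"].round(3))
E
```

```text
xaxis [-0.0089 -0.002  -1.    ]
e [601.4 -43.3 198.2] zyaw 2.254 turn 0 shift after turn [128.21   2.97   2.74] shift before [128.21   2.97   2.74] F [ 0.81  0.48 -0.08] M [ 0.153 -0.117 -0.041] w 87.5 t 25.98 q6 -2.343
[ 0.002  0.015  0.011  0.001 -0.005  0.003]
```

Request:
send_rows([
  [5,2,2,0],
  [9,1,1,0],
  [9,0,0,0],
  [9,0,0,0],
  [9,0,0,0],
  [9,0,0,0],
  [9,0,0,0],
  [5,0,0,0],
  [0,0,0,0],
])

```text
t: 26.73
ee_pos: [594.3, -42.9, 127.1]
orientation: [-1.686, 0.811, 1.702]
ft_force: [0.5, 1.0, 0.0]
width: 88.0
```

```bash
python3 - <<'E'
from m import *
d=tip("pics/w14.png");P=cloud(d);Z=P[...,2];v,u=np.mgrid[:480,:640]
m=(Z>129)&(Z<140)&(v<371)&(u>240)&(u<400);S=P[m];print(len(S),S.mean(0))
th(70)
E
```

```text
tip z [161.9 164.7 167.6]
3785 [597.13488009 -43.93647805 135.1211489 ]
xaxis [-0.0102 -0.0019 -0.9999]
e [594.4 -42.9 127.4] zyaw 2.2538 turn 0 shift after turn [57.43 -1.62 -1.67] shift before [57.43 -1.62 -1.67] F [ 0.56  0.14 -0.55] M [ 0.056 -0.08   0.044] w 88.05 t 26.78 q6 -2.342
```

View pics/w14.png

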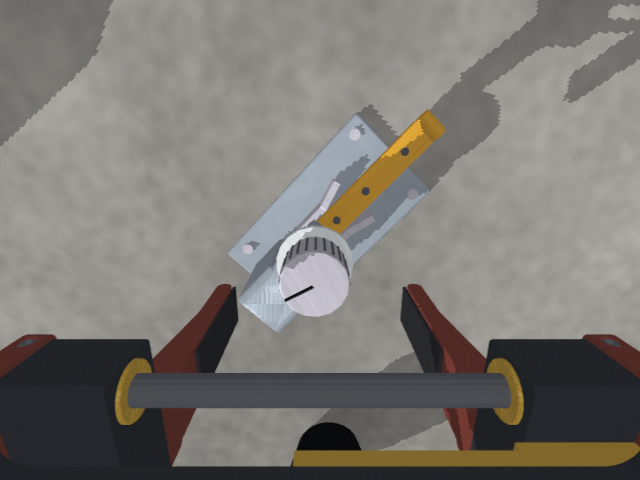

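Request:
send_rows([
  [9,-2,-1,0],
  [9,-1,-1,0],
  [9,0,0,0],
  [9,0,0,0],
  [9,0,0,0],
  [5,0,0,0],
  [0,0,0,0],
])

```text
t: 27.37
ee_pos: [599.0, -42.7, 72.8]
orientation: [-1.688, 0.81, 1.7]
ft_force: [-0.5, 0.0, 0.5]
width: 88.1
```

```bash
python3 - <<'E'
from m import *
d=tip("pics/w15.png")
th(69,(597,-43.5))
E
```

```text
tip z [107.7 110.4 113.1]
xaxis [-0.0079 -0.0021 -1.    ]
e [599.1 -42.8  73.2] zyaw 2.2539 turn 0 shift after turn [4.22 2.48 0.92] shift before [4.22 2.48 0.92] F [-0.52 -0.53 -1.38] M [ 0.104 -0.04   0.035] w 87.93 t 27.42 q6 -2.341
```

View pics/w15.png

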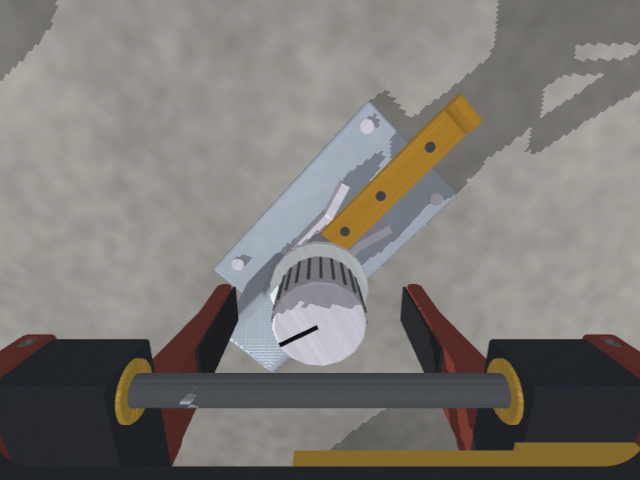

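Request:
send_rows([
  [2,2.5,1,0],
  [1,0,0,0],
  [0,0,0,0],
])

```text
t: 27.67
ee_pos: [596.8, -43.7, 70.4]
orientation: [-1.688, 0.81, 1.699]
ft_force: [0.4, -0.2, -0.3]
width: 87.8
```

Request:
send_rows([
  [0,0,0,0],
  [0,0,0,0],
  [0,0,0,0],
  [0,0,0,0],
  [0,0,0,0],
  [0,0,0,0],
  [0,0,0,0],
  [0,0,0,0],
  [0,0,0,0],
  [0,0,0,0],
], fingers=0)

```text
t: 28.5
ee_pos: [597.9, -43.8, 72.2]
orientation: [-1.691, 0.809, 1.695]
ft_force: [-0.4, 0.2, 0.5]
width: 43.6
```

```bash
python3 - <<'E'
from m import *
d=tip("pics/w16.png")
th(69,(597,-43.5))
E
```

```text
tip z [107.3 109.9 112.8]
xaxis [-0.0039 -0.0025 -1.    ]
e [597.9 -43.8  72.2] zyaw 2.2538 turn 0 shift after turn [3.21 0.74 0.88] shift before [3.21 0.74 0.88] F [ 0.28 -0.77 -0.68] M [ 0.1   -0.155 -0.035] w 43.66 t 28.55 q6 -2.343
```

View pics/w16.png

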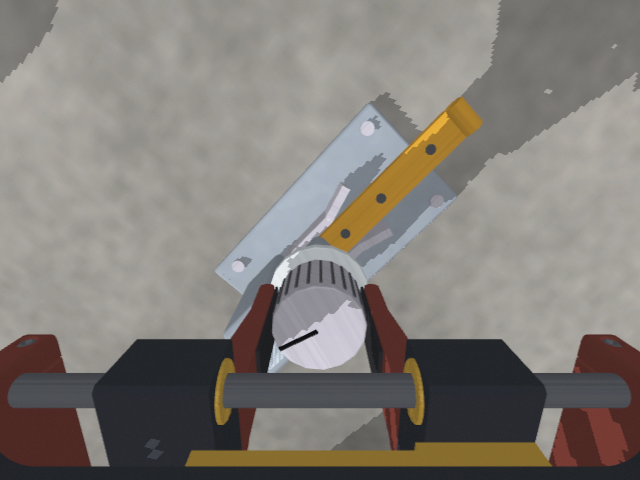

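Request:
send_rows([
  [0,0,0,0.1],
  [0,0,0,0.1],
  [0,0,0,0.1],
  [0,0,0,0.1],
  [0,0,0,0.1],
])

```text
t: 28.97
ee_pos: [598.1, -44.1, 72.2]
orientation: [-1.33, 1.132, 1.332]
ft_force: [0.9, -0.3, 0.6]
width: 43.0
```

```bash
cat > ln.py <<'E'
from m import *
def look(name):
    d=ctrl.get_image("wrist");cv2.imwrite(name,d["img"][:,:,::-1])
    g=cv2.cvtColor(d["img"],cv2.COLOR_RGB2GRAY);P=cloud(d);Z=P[...,2]
    m=(g<60)&(Z>131)&(Z<139)
    n,l,s,c=cv2.connectedComponentsWithStats(m.astype(np.uint8))
    o=ctrl.get_obs()
    for i in range(1,n):
        if 12<s[i,4]<400 and s[i,1]<372:
            ys,xs=np.where(l==i);W=ray(d,np.c_[xs,ys],135.)[:,:2];mu=W.mean(0);w=np.linalg.svd(W-mu)[2][0]
            if w@(mu-[597,-43.5])<0:w=-w
            print("line",s[i].tolist(),"yaw",np.arctan2(w[1],w[0]).round(3),"len",np.ptp((W-mu)@w).round(1),"mu rel",(mu-[597,-43.5]).round(1))
E
python3 - <<'E'
from ln import *
look("pics/w17.png");th(69,(597,-43.5))
E
```

```text
line [250, 304, 23, 48, 258] yaw -2.709 len 24.9 mu rel [ -1.  -24.4]
line [365, 304, 24, 44, 235] yaw 2.96 len 23.2 mu rel [-10.1  24.1]
line [279, 330, 38, 20, 134] yaw -0.914 len 19.5 mu rel [ 8.4 -7.8]
xaxis [-0.0038 -0.0031 -1.    ]
e [598.  -44.1  72.2] zyaw 1.7298 turn 0 shift after turn [3.17 1.14 0.62] shift before [3.17 1.14 0.62] F [ 0.11 -0.75 -0.47] M [ 0.039 -0.133 -0.114] w 43.69 t 29.02 q6 -1.818
```

View pics/w17.png

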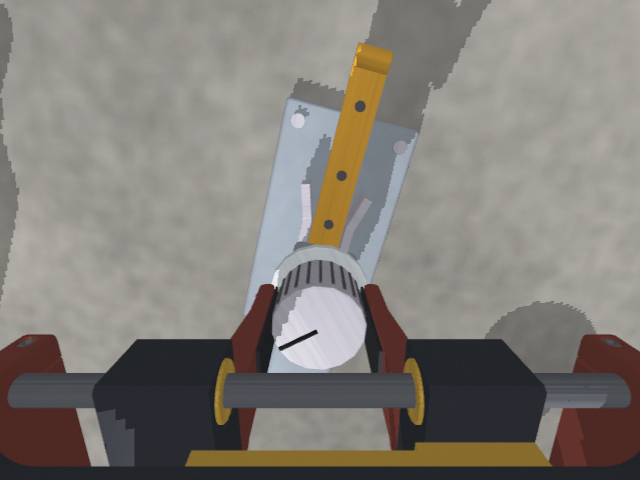

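Request:
send_rows([
  [0,0,0,0.1],
  [0,0,0,0.1],
  [0,0,0,0.1],
  [0,0,0,0.1],
])

```text
t: 29.35
ee_pos: [598.1, -44.3, 72.2]
orientation: [-1.027, 1.321, 1.027]
ft_force: [0.2, -0.8, -0.2]
width: 43.7
```

```bash
python3 - <<'E'
from ln import *
look("pics/w18.png");th(69,(597,-43.5));print(ctrl.get_obs()["joint_torque"].round(3))
E
```

```text
line [250, 304, 23, 49, 258] yaw -3.123 len 25.3 mu rel [-10.9 -21.4]
line [365, 304, 25, 46, 243] yaw 2.572 len 23.9 mu rel [ 0.6 26.6]
line [279, 330, 38, 20, 132] yaw -1.325 len 19.3 mu rel [  4.3 -10. ]
xaxis [-0.0038 -0.0035 -1.    ]
e [598.1 -44.3  72.2] zyaw 1.3187 turn 0 shift after turn [3.19 1.4  0.29] shift before [3.19 1.4  0.29] F [ 0.5  -0.2   0.52] M [-0.02  -0.112 -0.169] w 43.58 t 29.4 q6 -1.407
[ 5.3900e-01 -5.5308e+01 -2.1627e+01 -7.0000e-03  7.7000e-02 -5.6100e-01]
```

Request:
send_rows([
  [0,0,0,0.1],
])

```text
t: 29.48
ee_pos: [598.0, -44.4, 72.2]
orientation: [-0.95, 1.359, 0.949]
ft_force: [-0.9, -0.5, 0.0]
width: 43.9
```

```bash
python3 - <<'E'
from ln import *
th(69,(597,-43.5));print(ctrl.get_obs()["joint_torque"].round(3))
E
```

```text
xaxis [-0.0039 -0.0036 -1.    ]
e [598.  -44.4  72.2] zyaw 1.2224 turn 0 shift after turn [3.19 1.4  0.23] shift before [3.19 1.4  0.23] F [-0.87 -0.54  0.05] M [ 0.079 -0.044  0.123] w 43.95 t 29.48 q6 -1.311
[  0.209 -55.296 -21.645   0.113   0.069  -2.429]
```

Request:
send_rows([
  [0,0,0,0.1],
  [0,0,0,0.1],
])

```text
t: 29.65
ee_pos: [598.0, -44.5, 72.2]
orientation: [-0.798, 1.425, 0.796]
ft_force: [-0.6, -0.0, -0.7]
width: 42.9
```

```bash
cat > r.py <<'E'
from workcell import ctrl
from h import *
o,e,R=st();print("zyaw",zyaw(R).round(3),"turned",(2.254-zyaw(R)).round(3),"Mz",o["moment"][2].round(3),"tau6",o["joint_torque"][5].round(3),"v6",o["qvel"][5].round(3),"tau1",o["joint_torque"][0].round(2),"q6",o["qpos"][5].round(3),"t",round(o["t"],2))
E
python3 r.py
```

```text
zyaw 1.022 turned 1.232 Mz 0.124 tau6 -1.516 v6 1.199 tau1 0.2 q6 -1.11 t 29.65
```

Request:
send_rows([
  [0,0,0,0.1],
  [0,0,0,0.1],
])

```text
t: 29.82
ee_pos: [598.0, -44.6, 72.2]
orientation: [-0.644, 1.479, 0.641]
ft_force: [-0.1, -1.8, -0.2]
width: 43.3
```

```bash
python3 r.py
```

```text
zyaw 0.822 turned 1.432 Mz 0.103 tau6 -1.476 v6 1.194 tau1 0.2 q6 -0.91 t 29.82
```

Request:
send_rows([
  [0,0,0,0.1],
  [0,0,0,0.1],
])

```text
t: 29.98
ee_pos: [597.9, -44.7, 72.2]
orientation: [-0.489, 1.521, 0.485]
ft_force: [0.2, -0.3, 0.9]
width: 43.5
```

```bash
python3 r.py
```

```text
zyaw 0.621 turned 1.633 Mz 0.136 tau6 -1.474 v6 1.192 tau1 0.18 q6 -0.71 t 29.98
```

Request:
send_rows([
  [0,0,0,0.1],
  [0,0,0,0.1],
])

```text
t: 30.15
ee_pos: [597.8, -44.8, 72.2]
orientation: [-0.333, 1.55, 0.328]
ft_force: [-0.3, -0.8, -0.5]
width: 43.6
```

```bash
python3 r.py
```

```text
zyaw 0.421 turned 1.833 Mz 0.135 tau6 -1.475 v6 1.195 tau1 0.15 q6 -0.509 t 30.15
```

Request:
send_rows([
  [0,0,0,0.1],
  [0,0,0,0.1],
])

```text
t: 30.32
ee_pos: [597.7, -44.8, 72.2]
orientation: [-0.176, 1.569, 0.171]
ft_force: [-0.5, 0.1, 0.5]
width: 43.4
```

```bash
python3 r.py
```

```text
zyaw 0.221 turned 2.033 Mz 0.107 tau6 -1.475 v6 1.193 tau1 0.11 q6 -0.309 t 30.32
```

Request:
send_rows([
  [0,0,0,0.1],
  [0,0,0,0.1],
])

```text
t: 30.48
ee_pos: [597.5, -44.8, 72.2]
orientation: [-0.019, 1.576, 0.013]
ft_force: [-0.6, -1.2, 0.4]
width: 43.4
```

```bash
python3 r.py
```

```text
zyaw 0.02 turned 2.234 Mz 0.116 tau6 -1.475 v6 1.192 tau1 0.07 q6 -0.108 t 30.48
```

Request:
send_rows([
  [0,0,0,0.1],
  [0,0,0,0.1],
])

```text
t: 30.65
ee_pos: [597.4, -44.9, 72.2]
orientation: [0.138, 1.571, -0.145]
ft_force: [-0.0, -0.1, -0.2]
width: 43.5
```

```bash
python3 r.py
```

```text
zyaw -0.18 turned 2.434 Mz 0.146 tau6 -1.475 v6 1.193 tau1 0.02 q6 0.092 t 30.65
```

Request:
send_rows([
  [0,0,0,0.1],
  [0,0,0,0.1],
])

```text
t: 30.82
ee_pos: [597.3, -44.9, 72.2]
orientation: [0.294, 1.554, -0.303]
ft_force: [-0.2, 0.1, 0.2]
width: 43.6
```

```bash
python3 r.py
```

```text
zyaw -0.38 turned 2.634 Mz 0.174 tau6 -1.379 v6 1.191 tau1 -0.15 q6 0.292 t 30.82
```

Request:
send_rows([
  [0,0,0,0.1],
])

```text
t: 30.9
ee_pos: [597.2, -44.8, 72.2]
orientation: [0.372, 1.542, -0.381]
ft_force: [-0.5, -0.4, 1.2]
width: 43.3
```

```bash
python3 r.py
```

```text
zyaw -0.48 turned 2.734 Mz 0.297 tau6 -1.264 v6 1.191 tau1 -0.34 q6 0.392 t 30.9
```

Request:
send_rows([
  [0,0,0,0.1],
])

```text
t: 30.98
ee_pos: [597.2, -44.8, 72.2]
orientation: [0.45, 1.526, -0.459]
ft_force: [-0.2, -0.3, 1.0]
width: 43.4
```

```bash
python3 r.py
```

```text
zyaw -0.58 turned 2.834 Mz 0.299 tau6 -1.217 v6 1.187 tau1 -0.42 q6 0.492 t 30.98
```

Request:
send_rows([
  [0,0,0,0.1],
])

```text
t: 31.07
ee_pos: [597.1, -44.8, 72.2]
orientation: [0.527, 1.508, -0.537]
ft_force: [-0.9, -0.1, -0.2]
width: 43.8
```

```bash
python3 r.py
```

```text
zyaw -0.679 turned 2.933 Mz 0.348 tau6 -1.222 v6 1.189 tau1 -0.41 q6 0.592 t 31.07
```

Request:
send_rows([
  [0,0,0,0.08],
  [0,0,0,0.04],
  [0,0,0,0],
])

```text
t: 31.32
ee_pos: [597.0, -44.7, 72.2]
orientation: [0.616, 1.483, -0.627]
ft_force: [0.1, -0.8, 0.3]
width: 43.6
```

```bash
python3 r.py; python3 - <<'E'
from ln import *
look("pics/w19.png")
for n,b in (("side",(245,220,310,265)),("scene",(310,230,372,280))):
    d=ctrl.get_image(n);cv2.imwrite(f"pics/{n}19.png",cv2.resize(d["img"][b[1]:b[3],b[0]:b[2]],None,fx=10,fy=10,interpolation=cv2.INTER_CUBIC)[:,:,::-1])
E
python3 r.py
```

```text
zyaw -0.795 turned 3.049 Mz 0.124 tau6 0.807 v6 -0.07 tau1 0.14 q6 0.708 t 31.32
line [365, 305, 8, 44, 113] yaw 0.746 len 22.3 mu rel [ 19.5 -12.1]
line [266, 307, 7, 45, 124] yaw 0.777 len 22.9 mu rel [-12.9  18.1]
line [279, 331, 39, 20, 150] yaw 2.833 len 19.7 mu rel [-9.8  4. ]
zyaw -0.794 turned 3.048 Mz 0.255 tau6 0.224 v6 0.014 tau1 -0.11 q6 0.707 t 31.47
```

View pics/w19.png

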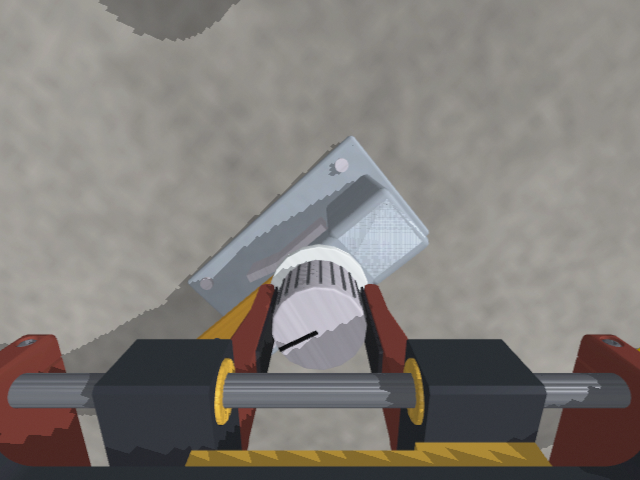

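View pics/side19.png

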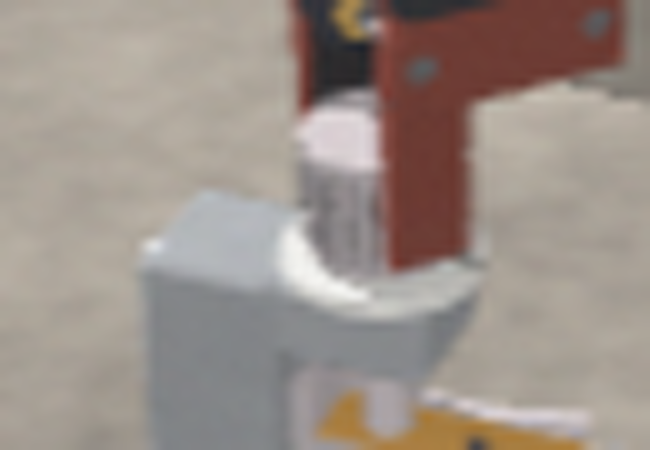

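View pics/scene19.png

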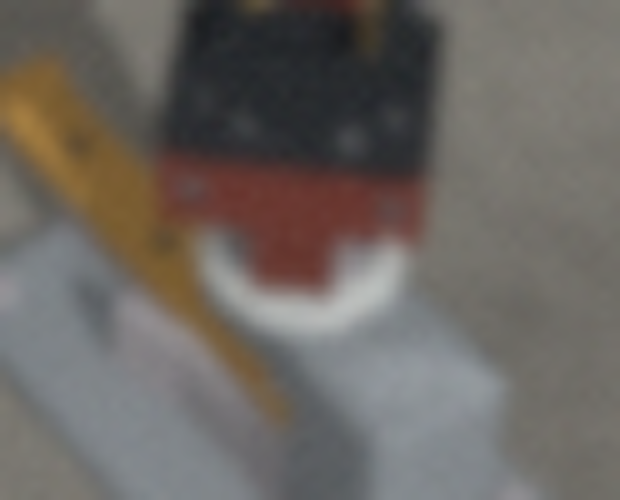

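Request:
send_rows([
  [0,0,0,0.06],
  [0,0,0,0.04],
  [0,0,0,0],
])

```text
t: 31.72
ee_pos: [597.0, -44.7, 72.2]
orientation: [0.689, 1.46, -0.7]
ft_force: [-0.3, -0.5, 0.2]
width: 43.4
```

```bash
python3 r.py
```

```text
zyaw -0.889 turned 3.143 Mz 0.149 tau6 0.674 v6 -0.057 tau1 0.1 q6 0.803 t 31.72
```

Request:
send_rows([
  [0,0,0,0],
  [0,0,0,0],
  [0,0,0,0],
  [0,0,0,0],
  [0,0,0,0],
  [0,0,0,0],
  [0,0,0,0],
  [0,0,0,0],
], fingers=1)

```text
t: 32.38
ee_pos: [597.0, -44.6, 72.1]
orientation: [0.683, 1.462, -0.694]
ft_force: [-0.5, -0.1, 0.6]
width: 87.1
```

```bash
python3 r.py;python3 - <<'E'
from ln import *
look("pics/w20.png");th(69)
E
```

```text
zyaw -0.881 turned 3.135 Mz -0.037 tau6 -0.002 v6 -0.002 tau1 0.0 q6 0.794 t 32.38
line [411, 304, 13, 48, 259] yaw 0.677 len 24.4 mu rel [ 30.7 -31.5]
line [216, 307, 11, 46, 237] yaw 0.679 len 23.5 mu rel [-26.   35.6]
line [283, 331, 35, 26, 148] yaw 2.919 len 19.5 mu rel [-9.9  3.2]
xaxis [-0.0056 -0.0047 -1.    ]
e [597.  -44.6  72.1] zyaw -0.8815 turn 0 shift after turn [ 3.09  0.33 -1.28] shift before [ 3.09  0.33 -1.28] F [ 0.21  0.53 -0.76] M [ 0.011 -0.049 -0.011] w 87.6 t 32.43 q6 0.795
```

The thimble now sits 0.17 rad back from where the hand ended, so I measure the real slip against the collar's own mark. That needs a lift and a turn so the wrist camera sees the robot side of the collar.

Request:
send_rows([
  [-6,0,0,0],
  [-12,0,0,0],
  [-15,0,0,0],
  [-15,0,0,0],
  [-15,0,0,0],
  [-15,0,0,0],
  [-15,0,0,0],
  [-10,0,0,0],
  [0,0,0,0],
  [0,0,0,0],
])

```text
t: 33.27
ee_pos: [598.2, -44.1, 187.5]
orientation: [0.684, 1.459, -0.692]
ft_force: [-0.8, -1.0, -0.4]
width: 88.1
```

Request:
send_rows([
  [0,0,0,-0.12],
  [0,0,0,-0.12],
  [0,0,0,-0.12],
  [0,0,0,-0.12],
  [0,0,0,-0.12],
  [0,0,0,-0.12],
  [0,0,0,-0.12],
  [0,0,0,-0.12],
  [0,0,0,-0.12],
  [0,0,0,-0.12],
])

```text
t: 34.1
ee_pos: [592.9, -43.7, 179.7]
orientation: [-0.287, 1.567, 0.285]
ft_force: [0.2, -0.7, 0.9]
width: 88.1
```

Request:
send_rows([
  [0,0,0,-0.12],
  [0,0,0,-0.12],
  [0,0,0,-0.12],
  [0,0,0,-0.12],
  [0,0,0,-0.12],
  [0,0,0,-0.12],
  [0,0,0,-0.12],
  [0,0,0,-0.12],
  [0,0,0,0],
  [0,0,0,0],
])

```text
t: 34.93
ee_pos: [586.1, -43.1, 169.5]
orientation: [-1.045, 1.326, 1.076]
ft_force: [0.2, -0.4, -0.2]
width: 87.7
```

```bash
python3 - <<'E'
from ln import *
look("pics/w21.png");th(69)
E
```

```text
line [321, 249, 2, 25, 46] yaw 2.927 len 18.6 mu rel [-10.2   3.5]
xaxis [-0.0319 -0.0022 -0.9995]
e [586.  -43.1 169.4] zyaw 1.3656 turn 0 shift after turn [100.04 -11.91   2.46] shift before [100.04 -11.91   2.46] F [-0.1  -0.36  0.02] M [ 0.048 -0.183 -0.049] w 88.07 t 34.98 q6 -1.453
```

View pics/w21.png

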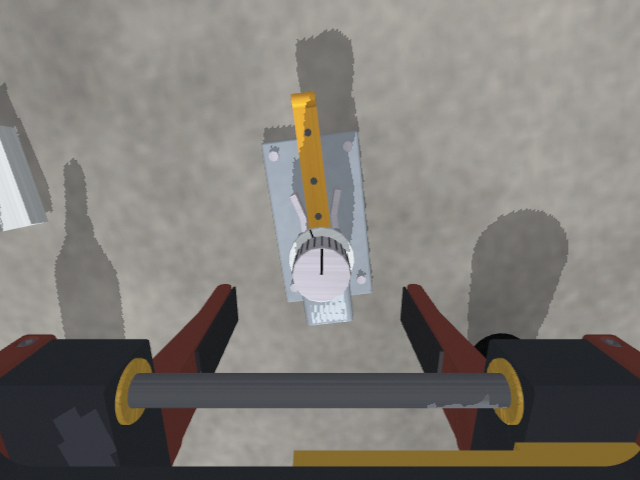

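```bash
python3 - <<'E'
from m import *
d=ctrl.get_image("wrist");np.save("w22.npy",d,allow_pickle=True)
cv2.imwrite("pics/w22.png",cv2.resize(d["img"][220:305,280:365],None,fx=7,fy=7,interpolation=cv2.INTER_CUBIC)[:,:,::-1])
E
```

```text
(no output)
```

View pics/w22.png

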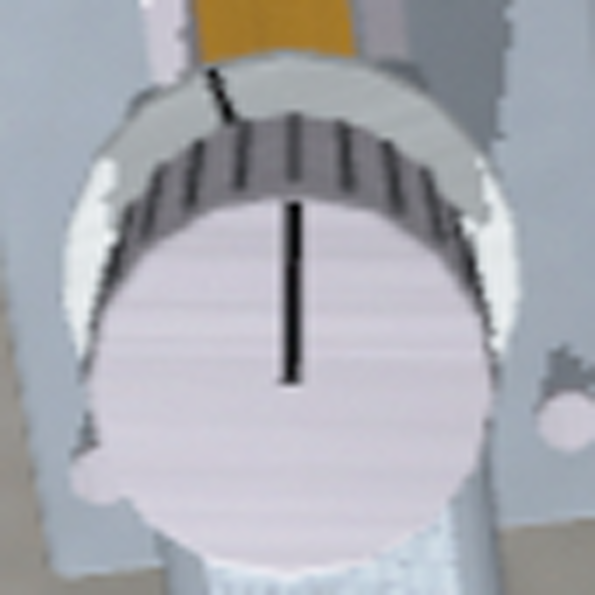

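```bash
python3 - <<'E'
from m import *
d=np.load("w22.npy",allow_pickle=True).item()
f=lambda x,y:(280+(x+.5)/7-.5,220+(y+.5)/7-.5)
c=ray(d,[f(210,70),f(233,122)],97.)[:,:2];t=ray(d,[f(293,203),f(288,382)],135.)[:,:2]
ctr=np.array([597.,-43.5])
for n,p in(("collar",c),("thimble",t)):
    w=p[0]-p[1];a=np.arctan2(w[1],w[0]);q=p[0]-ctr;print(n,p.round(1).tolist(),"dir",a.round(3),"from ctr",np.arctan2(q[1],q[0]).round(3),np.linalg.norm(q).round(1))
E
```

```text
collar [[570.6, -46.8], [577.4, -45.4]] dir -2.946 from ctr -3.018 26.6
thimble [[578.0, -38.2], [597.3, -42.7]] dir 2.911 from ctr 2.869 19.7
```

The collar mark at crop (220,95) and the thimble line at (290,290) give a slip of about 0.37 to 0.43 rad, which is inside 0.12 to 0.8. However, the thimble and collar sprang back together by about 0.17 rad on release. That may leave little clamp force, roughly 18 N by my estimate. I will regrip, bring it back to the slip, ease the hand off to zero torque, and only then open.

Request:
send_rows([
  [10,-3,0,0],
  [15,-3,1,0],
  [18,-3,1,0],
  [18,-2,0,0],
  [15,0,0,0],
  [8,0,0,0],
  [0,0,0,0],
])

```text
t: 35.62
ee_pos: [596.6, -43.9, 79.2]
orientation: [-1.037, 1.33, 1.064]
ft_force: [0.2, 0.3, -0.1]
width: 87.5
```

```bash
python3 - <<'E'
from ln import *
th(70,(597,-43.5))
E
```

```text
xaxis [-0.0288 -0.0025 -0.9996]
e [596.6 -43.9  79.2] zyaw 1.352 turn 0 shift after turn [9.22 0.96 0.08] shift before [9.22 0.96 0.08] F [ 0.2   0.31 -0.09] M [ 0.068 -0.119 -0.005] w 87.52 t 35.62 q6 -1.438
```

Request:
send_rows([
  [5,1,0,0],
  [2,0,0,0],
  [0,0,0,0],
])

```text
t: 35.87
ee_pos: [595.6, -43.7, 71.7]
orientation: [-1.035, 1.33, 1.062]
ft_force: [-0.1, 0.0, -0.5]
width: 87.8
```

Request:
send_rows([
  [0,0,0,0],
  [0,0,0,0],
  [0,0,0,0],
  [0,0,0,0],
  [0,0,0,0],
  [0,0,0,0],
  [0,0,0,0],
  [0,0,0,0],
  [0,0,0,0],
  [0,0,0,0],
], fingers=0)

```text
t: 36.7
ee_pos: [597.8, -44.4, 75.0]
orientation: [-1.038, 1.327, 1.058]
ft_force: [0.6, -1.0, -0.1]
width: 43.3
```

```bash
python3 r.py; python3 - <<'E'
from ln import *
look("pics/w23.png");th(70,(597,-43.5))
E
python3 r.py
```

```text
zyaw 1.35 turned 0.904 Mz 0.072 tau6 0.031 v6 -0.003 tau1 0.33 q6 -1.436 t 36.7
line [317, 283, 3, 40, 120] yaw 2.918 len 19.4 mu rel [-9.5  3.2]
line [252, 301, 22, 48, 232] yaw -3.113 len 25.3 mu rel [ -9.6 -21.5]
line [365, 301, 22, 25, 202] yaw 2.0 len 13.2 mu rel [-1.5 27.3]
line [364, 327, 4, 20, 46] yaw -0.193 len 10.1 mu rel [11.7 21. ]
xaxis [-0.0232 -0.0034 -0.9997]
e [597.8 -44.4  75. ] zyaw 1.3495 turn 0 shift after turn [5.08 2.04 0.26] shift before [5.08 2.04 0.26] F [-0.76 -1.28  0.34] M [ 0.085 -0.173  0.023] w 43.38 t 36.75 q6 -1.436
zyaw 1.349 turned 0.905 Mz 0.023 tau6 0.001 v6 -0.0 tau1 0.49 q6 -1.436 t 36.75
```

Request:
send_rows([
  [0,0,0,0.05],
  [0,0,0,0.05],
])

```text
t: 36.92
ee_pos: [597.7, -44.4, 75.0]
orientation: [-0.963, 1.366, 0.98]
ft_force: [-0.5, -0.4, 0.9]
width: 43.1
```

```bash
python3 r.py
```

```text
zyaw 1.248 turned 1.006 Mz 0.297 tau6 -0.592 v6 0.594 tau1 0.37 q6 -1.334 t 36.92
```

Request:
send_rows([
  [0,0,0,0.05],
  [0,0,0,0.05],
])

```text
t: 37.08
ee_pos: [597.7, -44.5, 75.0]
orientation: [-0.885, 1.403, 0.901]
ft_force: [-0.6, -1.3, 0.9]
width: 43.2
```

```bash
python3 r.py
```

```text
zyaw 1.145 turned 1.109 Mz 0.377 tau6 -0.461 v6 0.62 tau1 0.31 q6 -1.23 t 37.08
```

Request:
send_rows([
  [0,0,0,0.05],
])

```text
t: 37.17
ee_pos: [597.7, -44.6, 75.1]
orientation: [-0.846, 1.421, 0.86]
ft_force: [-0.9, -1.5, 0.8]
width: 43.2
```

```bash
python3 r.py
```

```text
zyaw 1.093 turned 1.161 Mz 0.358 tau6 -0.459 v6 0.621 tau1 0.37 q6 -1.178 t 37.17
```

Request:
send_rows([
  [0,0,0,0],
  [0,0,0,0],
])

```text
t: 37.33
ee_pos: [597.7, -44.6, 75.1]
orientation: [-0.846, 1.421, 0.86]
ft_force: [-1.1, -0.0, 0.4]
width: 43.2
```

```bash
python3 r.py
```

```text
zyaw 1.093 turned 1.161 Mz 0.126 tau6 0.301 v6 0.011 tau1 0.6 q6 -1.178 t 37.33
```

Request:
send_rows([
  [0,0,0,-0.03],
  [0,0,0,-0.02],
  [0,0,0,0],
])

```text
t: 37.58
ee_pos: [597.7, -44.5, 75.0]
orientation: [-0.889, 1.402, 0.904]
ft_force: [-0.4, -0.7, 0.7]
width: 43.4
```

```bash
python3 r.py
```

```text
zyaw 1.149 turned 1.105 Mz 0.208 tau6 -0.084 v6 0.001 tau1 0.52 q6 -1.234 t 37.58
```

Request:
send_rows([
  [0,0,0,0],
])

```text
t: 37.67
ee_pos: [597.7, -44.5, 75.1]
orientation: [-0.889, 1.402, 0.904]
ft_force: [-0.9, -0.7, 0.8]
width: 43.3
```

```bash
python3 r.py
```

```text
zyaw 1.15 turned 1.104 Mz 0.113 tau6 0.04 v6 -0.014 tau1 0.57 q6 -1.235 t 37.67
```

Request:
send_rows([
  [0,0,0,-0.03],
  [0,0,0,0],
  [0,0,0,0],
])

```text
t: 37.92
ee_pos: [597.7, -44.5, 75.0]
orientation: [-0.912, 1.392, 0.928]
ft_force: [-1.3, -0.7, 1.2]
width: 43.6
```

```bash
python3 r.py
```

```text
zyaw 1.18 turned 1.074 Mz 0.2 tau6 0.179 v6 -0.008 tau1 0.35 q6 -1.265 t 37.92
```

Request:
send_rows([
  [0,0,0,0],
])

```text
t: 38.0
ee_pos: [597.7, -44.5, 75.1]
orientation: [-0.911, 1.392, 0.927]
ft_force: [-1.0, 0.6, 1.9]
width: 43.8
```

```bash
python3 r.py
```

```text
zyaw 1.18 turned 1.074 Mz 0.286 tau6 0.251 v6 0.006 tau1 0.31 q6 -1.265 t 38.0
```

```bash
python3 - <<'E'
from ln import *
look("pics/w24.png")
for i in range(6):
    ctrl.get_image("wrist");o=ctrl.get_obs();print(o["moment"].round(3),o["joint_torque"][5].round(3),zyaw(st()[2]).round(4))
E
```

```text
line [316, 283, 4, 41, 125] yaw 2.756 len 19.9 mu rel [-8.9  5.1]
line [252, 301, 22, 47, 215] yaw 3.005 len 24.8 mu rel [-13.3 -19.3]
line [364, 301, 23, 43, 249] yaw 2.419 len 22.6 mu rel [ 5.1 26.3]
[ 0.109 -0.123  0.231] 0.243 1.1797
[ 0.138 -0.138  0.262] 0.241 1.1798
[ 0.093 -0.143  0.264] 0.238 1.1798
[ 0.105 -0.169  0.228] 0.236 1.1799
[ 0.033 -0.179  0.182] 0.233 1.1799
[ 0.063 -0.138  0.245] 0.232 1.1799
```

Request:
send_rows([
  [0,0,0,-0.03],
  [0,0,0,0],
  [0,0,0,0],
  [0,0,0,0],
])

```text
t: 38.68
ee_pos: [597.7, -44.5, 75.0]
orientation: [-0.933, 1.381, 0.95]
ft_force: [-0.2, -0.4, 0.8]
width: 43.3
```

```bash
python3 - <<'E'
from ln import *
look("pics/w25.png")
for i in range(3):
    ctrl.get_image("wrist");o=ctrl.get_obs();print(o["moment"].round(3),o["joint_torque"][5].round(3),zyaw(st()[2]).round(4))
E
```

```text
line [317, 283, 3, 41, 123] yaw 2.778 len 19.9 mu rel [-8.9  4.7]
line [252, 301, 23, 47, 226] yaw 3.035 len 24.8 mu rel [-12.8 -19.7]
line [364, 301, 23, 43, 250] yaw 2.45 len 22.6 mu rel [ 4.4 26.2]
[ 0.103 -0.076  0.205] 0.209 1.2089
[ 0.068 -0.084  0.167] 0.201 1.209
[ 0.067 -0.152  0.243] 0.197 1.2091
```

```bash
python3 - <<'E'
import cv2
for n in("w23","w24","w25"):
    i=cv2.imread(f"pics/{n}.png")[235:345,265:375];cv2.imwrite(f"pics/{n}c.png",cv2.resize(i,None,fx=5.4,fy=5.4,interpolation=cv2.INTER_CUBIC))
E
```

```text
(no output)
```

View pics/w23c.png

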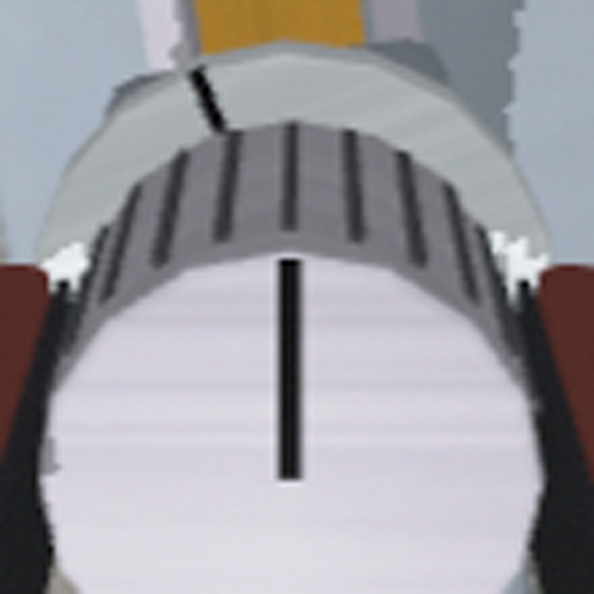

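View pics/w25c.png

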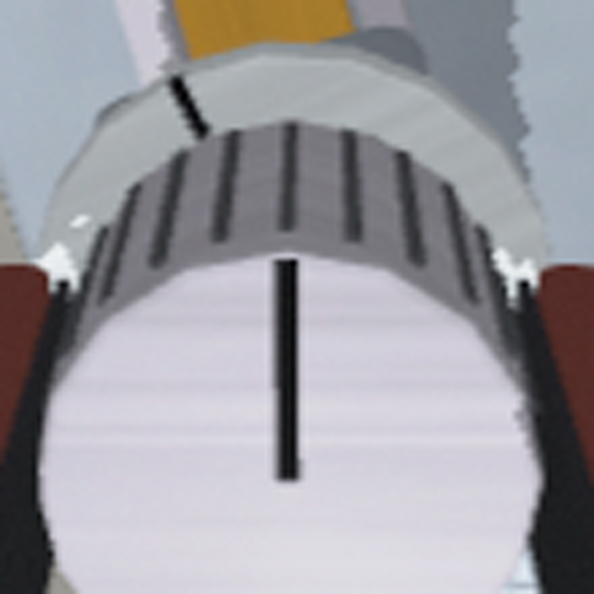

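Request:
send_rows([
  [0,0,0,-0.015],
  [0,0,0,-0.015],
])

```text
t: 39.05
ee_pos: [597.7, -44.4, 75.1]
orientation: [-0.956, 1.37, 0.974]
ft_force: [-0.8, -0.8, 0.3]
width: 43.3
```

```bash
python3 - <<'E'
from h import *
for i in range(4):
    o=ctrl.get_obs();print(o["moment"].round(3),o["joint_torque"][5].round(3),o["qvel"][5].round(3),zyaw(st()[2]).round(4));ctrl.get_image("wrist")
E
```

```text
[ 0.091 -0.159 -0.025] 0.276 -0.183 1.2399
[ 0.1   -0.123  0.066] 0.143 0.032 1.2409
[ 0.098 -0.103  0.172] -0.019 0.016 1.2395
[ 0.147 -0.077  0.241] 0.125 0.006 1.2391
```

Request:
send_rows([
  [0,0,0,-0.01],
  [0,0,0,0],
  [0,0,0,0],
  [0,0,0,0],
  [0,0,0,0],
  [0,0,0,0],
  [0,0,0,0],
  [0,0,0,0],
], fingers=1)

```text
t: 39.92
ee_pos: [597.8, -43.9, 74.8]
orientation: [-0.963, 1.366, 0.981]
ft_force: [0.4, -0.5, -0.8]
width: 87.7
```

```bash
python3 - <<'E'
from ln import *
look("pics/w26.png");th(70)
i=cv2.imread("pics/w26.png")[235:345,265:375];cv2.imwrite("pics/w26c.png",cv2.resize(i,None,fx=5.4,fy=5.4,interpolation=cv2.INTER_CUBIC))
E
```

```text
line [316, 284, 3, 40, 120] yaw 2.817 len 19.4 mu rel [-9.   4.3]
line [204, 301, 26, 50, 359] yaw 3.035 len 26.0 mu rel [-16.3 -40.5]
line [409, 301, 29, 50, 376] yaw 2.571 len 25.6 mu rel [12.4 46.1]
xaxis [-0.0237 -0.0034 -0.9997]
e [597.7 -43.9  74.8] zyaw 1.2494 turn 0 shift after turn [ 4.83  2.29 -0.17] shift before [ 4.83  2.29 -0.17] F [-0.04  0.31 -0.66] M [ 0.029 -0.161  0.031] w 87.61 t 39.97 q6 -1.335
```

View pics/w26c.png

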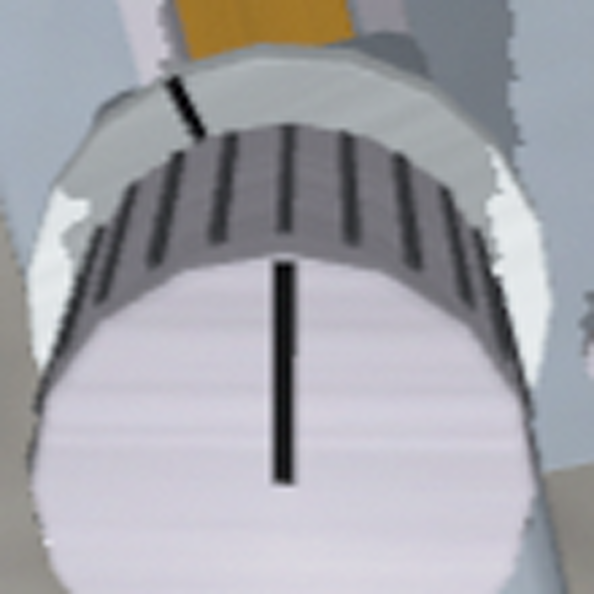

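No spring-back this time: the thimble yaw is 2.817, matching the hand. Next I compute the slip, lift off slowly and check the strap.

```bash
python3 - <<'E'
from m import *
d=ctrl.get_image("wrist")
f=lambda x,y:(265+(x+.5)/5.4-.5,235+(y+.5)/5.4-.5)
c=ray(d,[f(170,80),f(203,136)],97.)[:,:2];t=ray(d,[f(284,262),f(284,482)],135.)[:,:2]
ctr=np.array([597.,-43.5])
for n,p in(("collar",c),("thimble",t)):
    w=p[0]-p[1];a=np.arctan2(w[1],w[0])%6.2832;q=p[0]-ctr;print(n,"dir",a.round(3),"from ctr",(np.arctan2(q[1],q[0])%6.2832).round(3),np.linalg.norm(q).round(1))
E
```

```text
collar dir 3.319 from ctr 3.243 26.5
thimble dir 2.818 from ctr 2.753 20.0
```

Request:
send_rows([
  [-6,0,0,0],
  [-12,0,0,0],
  [-15,0,0,0],
  [-15,0,0,0],
  [-15,0,0,0],
  [-15,0,0,0],
  [-15,0,0,0],
  [-10,0,0,0],
  [0,0,0,0],
  [0,0,0,0],
])

```text
t: 40.85
ee_pos: [601.1, -43.6, 190.2]
orientation: [-0.964, 1.363, 0.979]
ft_force: [-0.1, 0.1, -1.4]
width: 87.6
```

```bash
python3 - <<'E'
from ln import *
look("pics/w27.png")
d=ctrl.get_image("side");sidestrap(d,(230,215,375,335))
cv2.imwrite("pics/s27.png",cv2.resize(d["img"][215:335,230:390],None,fx=4.8,fy=4.8,interpolation=cv2.INTER_CUBIC)[:,:,::-1])
print(np.linalg.norm(ctrl.get_obs()["qvel"]).round(4),ctrl.get_obs()["t"])
E
```

```text
line [318, 223, 1, 24, 24] yaw 2.818 len 18.6 mu rel [-8.8  4.6]
n 339 gx range [-139.1  168.3]
-140 46 ztop 41.8 gy [-9.1  3.9 10.4]
-120 39 ztop 37.6 gy [-9.2  0.4 10.5]
-100 46 ztop 38.2 gy [-9.1  1.7 10.2]
-80 37 ztop 37.9 gy [-7.4  2.   9.3]
-60 44 ztop 38.1 gy [-8.1  2.8 10.7]
-40 29 ztop 38.9 gy [-8.9 -1.3  8.8]
-20 21 ztop 37.1 gy [-8.9  0.3  7.4]
0 10 ztop 37.6 gy [-5.2  2.1  7.4]
120 30 ztop 12.6 gy [-288.1 -279.7 -271.3]
140 21 ztop 12.6 gy [-278.4 -272.1 -269.3]
160 9 ztop 7.6 gy [-277.  -276.  -271.3]
0.0195 40.95
```

View pics/s27.png

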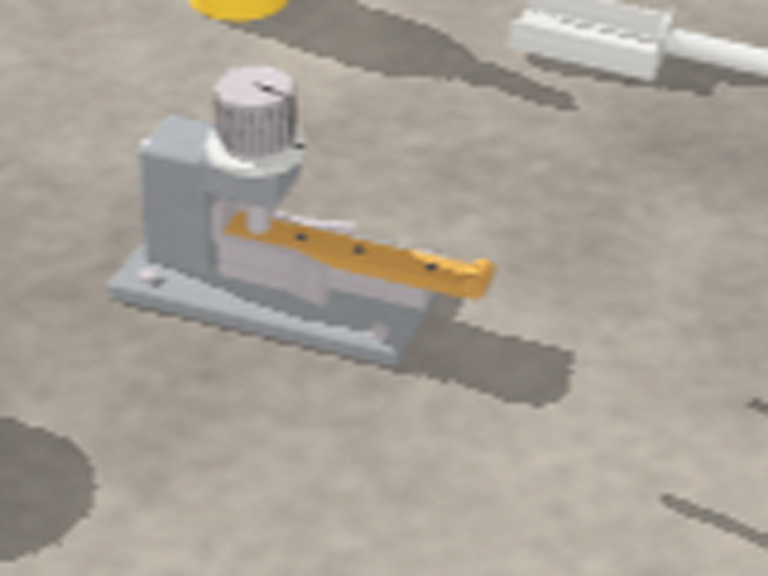

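View pics/w27.png

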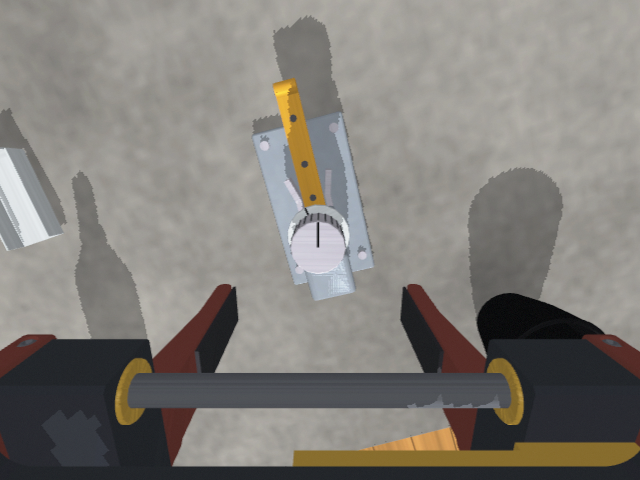

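The side view shows the spindle foot on the strap at (258,222), the strap flat with its top at z = 38, and the barrel end still at gauge x = -139 as it was at placing. The slip reads about 0.5 rad and the gripper is clear, so I hand it in.

```bash
python3 -c "
from workcell import ctrl
print(ctrl.close_job())"
```

```text
the job is handed in; nothing more can be done
None
```

I laid the brass strap flat on the small gauge's rail and slid it in until it met the back stop. Then I clamped it with the thimble until the ratchet slipped, released it, and handed the job in at about 41 s. No verdict was given, so the results below are my own measurements.

**Last checks**
- **Strap:** it lies flat with its top at z ≈ 38 mm. At the stop its motion ceased at about 7 N. Its barrel end has not moved since, and the spindle foot is on it.
- **Slip:** about 0.50 rad between the thimble and collar marks, inside 0.12 to 0.8.
- **Robot and bystanders:** the gripper is open and more than 80 mm above the thimble. I saw no sign of a bystander having moved, but I did not re-measure them.

**What failed or disagreed**
- **Fingertip position:** the real fingertips sit about 35 mm behind the reported TCP, contrary to the interface text. My first grasp closed on air above the strap; I then worked from the fingertips seen in the depth image.
- **Tool tilt:** the tool tilted by up to 0.09 rad during fast moves. I brought it back to about 0.01 rad before the first grip on the thimble; it was about 0.03 rad at the second.
- **First release:** the thimble sprang back about 0.17 rad. I regripped, tightened to the slip again, eased the torque off and released; this time it stayed put.
- **Clamp force:** not measured. I estimate about 30 N from the torques, against the 15 N needed.
- **End position:** one rough wrist-camera reading suggested the strap end could be 1 to 2 mm short of the stop. The other readings and the contact force agree with it being home.

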